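# Reload the cardboard stapler

## Robot

A 7-joint arm with a two-finger parallel gripper is mounted at the origin on the work surface. World frame = base frame: x ahead of the robot, y to its left, z up, the work surface at z = 0. Lengths are in m, angles in rad, forces in N, time in s.
With the tool pointing down it reaches from about 0.425 to 0.975 m from the base axis. Payload 16.7 kg.
Tool frame: the origin (TCP) lies at the very end of the fingers, on their centre line; the grasp point (between the pads) lies 19 mm behind it; z points along the fingers, y is the line along which they close (so a half turn about z gives the same grasp; the last joint's range is limited). The gripper opens to 85 mm and grips with 20 to 120 N. Pads are 22 mm wide; open, the fingers measure 114 mm over their backs; the gripper's body (76 mm by 85 mm) begins 54 mm behind the grasp point. The pads swing forward as they close: fully open they stand 13 mm farther back than shut.
Start: joints at [-1.278, 0.426, 0.074, 1.606, -0.034, 1.111, -0.067], TCP at [0.289, 0.61, 0.231] pointing down, gripper open.
Joint ranges: [-2.85, 2.85], [-0.5, 2.14], [-1.23, 1.37], [0.21, 2.46], [-1.02, 4.16], [0.16, 2.05], [-2.73, 2.73]. Speed limits (rad/s): [1.89, 1.89, 2.39, 2.39, 3.01, 3.01, 3.01].

## Interface

Orientations are given as [roll, pitch, yaw] about the fixed x, y, z axes, in that order (R = Rz(yaw) Ry(pitch) Rx(roll)).
In Python, from workcell import env, eyes, spotter gives the robot as it stands.
- The arm moves only by the tool move_arm, never from a script. Its argument "motion" is a list of rows, each a list of 7 numbers: the turn, a rotation vector about the tool's x, y, z in degrees, then the shift along the tool's x, y, z in units of 50 mm (1.0 is 50 mm), then the closure, from -1 (fully open) to 1 (shut). In form: [[wx, wy, wz, tx, ty, tz, jaw], ...]. A call has exactly 5 rows; each row shifts and turns the commanded pose from where the row before left it, along the tool's axes as they then stand; what a row does not reach is not made up. A row lasts 1/10 s, in which the tool goes at most 50 mm and 8.59 degrees, less where a joint would pass 70% of its speed; a pose out of reach is approached as far as the arm can. A call is refused whole if a number of a shift passes 1 or a number of a turn 8.59, either way. A call with a gripper value outside its range is refused whole. The fingers move at their own pace and stop on an object; "squeeze" is the grip in N (left out, the last holds). Time passes only in rows, so rows that do not move let the fingers close, or fill a call up. It gives the time, the measured TCP pose, the force, the opening and the grip force at its end, in the units of the state.
- env.sense(): the state, without advancing time (a new reading comes with each control period).
- eyes.snapshot(name): name is "side" or "top"; returns a dict with "frame" (420x560x3 uint8, blue, green, red), "camera_matrix" (3x3 intrinsics, pixels), "rvec" (rotation vector, rad) and "tvec" (3), from world to camera coordinates, as OpenCV has them. Camera axes: x right, y down, z forward; pixel columns grow to the right and rows downward; lengths in m; the calibration is good to about 2 mm. A picture is of the moment at which its call begins. There is no depth.
- env.finish_job(): hands the job in; it is judged then, once.
Trained networks look in the newest picture that a camera, given by its name, has taken for a name from the list of things; names that differ only in an ending like _2 or _b are one class to them, and where a whole thing is asked for, a point or a joint stands for the part that bears it (a point fixed in the world has none). Each returns a list of dicts, best first, with "conf" (0 to 1); they miss things now and then, are a little off and sometimes report something else, mostly with a low value. They report only what shows in the picture. A call takes as long as a camera call. They do not tell look-alikes from the thing itself.
- spotter.boxes_of(camera, thing): "at" ([x, y, z] in m, in the coordinates of the camera as it stood for that picture, good to about 4 mm: the middle of the surface that is visible of it).
- spotter.tip_of(camera, thing): "at" ([x, y, z] in m, in the coordinates of the camera as it stood for that picture, good to about 4 mm: a listed point, or the origin of a listed thing).
The state is a dict: "time_s": time; "joints": joint angles; "dq": joint speeds; "joint_efforts": joint torques, N m; "eef_pos": TCP position; "ee_rot": TCP orientation; "wrist_force": force on the tool from outside, world axes, zero at the start; "torque": the same for the moment, N m; "width": finger opening in m; "grasp_force": force on a finger pad.
Only numpy, scipy, OpenCV 4.12 (cv2) and the standard library are available. Lean on these libraries where they do the work, as an engineer would, in place of code of your own. Each camera call takes 0.05 s, during which the arm holds its last target. There are 200 camera calls.

## Task

Reload the bench stapler: first swing its rail open, take the empty blue carrier out of the channel and leave it in the white scrap tray, then load every copper staple strip on the table into the channel, legs down and flat on its floor, one behind the other between the nose stop and the yellow spring follower. When all are in, close the rail fully over them, then swing the black-posted feed lever to its stop and let it spring back. Do not disturb the other things on the table.

Things in the scene. Friction and masses are not known exactly. Their poses are not given: they have to be found in the camera images.
- stapler: bench stapler for cardboard, fixed: grey base 20 mm thick, open-topped channel along its y axis. Origin on the table, on the channel's centre line. In its frame (mm): base x -35..90, y -215..145; channel floor z 20; side walls at x +-19.5 (5 thick, top z 28), y -110..122. Seated strips have their origins at (0, -80, 20), then (0, -20, 20), (0, 40, 20)
- channel (a point): foot of the nose stop, the -y end of the channel: at stapler (0, -110, 20) mm, on the channel floor. The dark steel nose stop is a block over stapler y -150..-110 mm, top z 46; beyond it the red head, y -214..-152, x +-37, top z 75. At the other end a red tail block, y 122..142, top z 64
- follower (a joint): yellow spring follower in the channel, m: 0 = resting stop (face 40 mm from the nose stop), grows as it is pushed back, at most 0.165. Its spring drives it to the nose with 2.5 N at 0 plus 25 N/m. At the start the carrier holds it at 0.020
- follower_face (a point): middle of the follower's face (the side towards the nose) at channel floor level; at stapler (0, -70 + 1000 x follower, 20) mm; its axes are the stapler's. The follower is 36 mm wide, 24 long, top at z 64: 20 mm above a seated strip (top z 44), so the end of a strip held above those already in can push it back; the strip is then lowered in front of it. Its top has a 15 mm notch for the rail
- rail (a joint): hinge of the aluminium rail, rad: 0 = closed (bar lying over the strips, centre at stapler x 0, z 52 mm, 3 mm above their tops), 2.3 = fully folded back to +x. It must be open to take out or load anything; at the start it is closed or ajar. Stiff hinge, stays where it is left (about 2 N at the bar)
- rail_bar (a point): middle of the rail's round bar (10 mm diameter, 208 mm long, along the stapler's y, an arm at each end, free between them), 60 mm from the hinge axis; at stapler (60 - 60 cos(rail), 0, 52 + 60 sin(rail)) mm
- rail_hinge (a point): point on the rail's hinge axis (along the stapler's y), at stapler (60, 0, 52) mm
- lever (a joint): sprung feed lever on the red head, turning about a vertical axis, rad: 0 = rest, where the arm points to the stapler's -x; grows anticlockwise from above (the post goes towards -y) to a stop at 0.9. Spring: about 1.6 N at the post at rest, 6 N at the stop; swings back by itself when let go
- lever_post (a point): top of the lever's upright black post (16 mm diameter, 38 mm tall), 85 mm from the pivot; its top is 123 mm above the table
- lever_pivot (a point): point on the lever's vertical pivot axis, at stapler (0, -183, 78) mm
- carrier: empty blue plastic strip carrier, 34 (x) x 60 (y) x 24 (z) mm, about 40 g, three black windows on top; origin at the centre of its underside. At the start it lies in the channel against the nose stop, held by the follower
- tray: white scrap tray, open box 130 x 130 x 35 mm, walls 4 mm; origin at the centre of its underside; it stands still
- tray_in (a point): centre of the scrap tray's inner floor; axes of the tray
- strip1: copper staple strip, a solid block 34 (x) x 60 (y, its length) x 24 (z) mm, about 90 g, lying legs down with a flat crown on top, dark lines across it. Origin at the centre of its underside, z up. Same either way round. None if it is absent from this run (2 or 3 of the four are present)
- strip2: copper staple strip, a solid block 34 (x) x 60 (y, its length) x 24 (z) mm, about 90 g, lying legs down with a flat crown on top, dark lines across it. Origin at the centre of its underside, z up. Same either way round. None if it is absent from this run (2 or 3 of the four are present)
- strip3: copper staple strip, a solid block 34 (x) x 60 (y, its length) x 24 (z) mm, about 90 g, lying legs down with a flat crown on top, dark lines across it. Origin at the centre of its underside, z up. Same either way round. None if it is absent from this run (2 or 3 of the four are present)
- strip4: copper staple strip, a solid block 34 (x) x 60 (y, its length) x 24 (z) mm, about 90 g, lying legs down with a flat crown on top, dark lines across it. Origin at the centre of its underside, z up. Same either way round. None if it is absent from this run (2 or 3 of the four are present)
- tape_green: green tape roll lying flat, 84 mm diameter, 24 mm high; a bystander; origin at the centre of its underside
- tape_orange: orange tape roll lying flat, 84 mm diameter, 24 mm high; a bystander; origin at the centre of its underside
- scissors: red-handled scissors lying flat, 170 mm long; a bystander; origin at the centre of its underside
- glue: white glue bottle, 56 mm diameter, 130 mm high; a bystander; origin at the centre of its underside
- pencup: blue cup of markers, 72 mm diameter, 150 mm high with the markers; a bystander; origin at the centre of its underside
- paint: yellow paint jar, 68 mm diameter, 75 mm high; a bystander; origin at the centre of its underside
Things that resemble listed ones, but are neither listed nor needed, are in the scene too. What is shaped like the strip1 but turquoise is not meant.

How it is judged:
On the way, in this order (a step that is already met when the one before it is completed fails the run):
1. the empty carrier lies in the scrap tray, let go (x of carrier in the frame of tray_in between -0.055 and 0.055 m and y of carrier in the frame of tray_in between -0.055 and 0.055 m and z of carrier in the frame of tray_in below 0.03 m and contact force between the fingers and carrier below 0.2 N), for 0.2 s.
2. every strip lies in the channel between nose stop and follower (x of strip1 in the frame of stapler between -0.005 and 0.005 m and z of strip1 in the frame of stapler between 0.015 and 0.025 m and y of each of strip1, strip2, strip3, strip4 in the frame of stapler above -0.087 m and y of each of strip1, strip2, strip3, strip4 in the frame of follower_face below -0.022 m and angle between the y axis of each of strip1, strip2, strip3, strip4 and the y axis of stapler, either way round below 0.1 rad and angle between each of strip1, strip2, strip3, strip4's own z axis and vertical below 0.1 rad and x of strip2 in the frame of stapler between -0.005 and 0.005 m and z of strip2 in the frame of stapler between 0.015 and 0.025 m and x of strip3 in the frame of stapler between -0.005 and 0.005 m and z of strip3 in the frame of stapler between 0.015 and 0.025 m and x of strip4 in the frame of stapler between -0.005 and 0.005 m and z of strip4 in the frame of stapler between 0.015 and 0.025 m and linear speed of each of strip1, strip2, strip3, strip4 below 0.02 m/s), for 0.2 s.
3. the rail is closed over them (x of strip1 in the frame of stapler between -0.005 and 0.005 m and z of strip1 in the frame of stapler between 0.015 and 0.025 m and y of each of strip1, strip2, strip3, strip4 in the frame of stapler above -0.087 m and y of each of strip1, strip2, strip3, strip4 in the frame of follower_face below -0.022 m and angle between the y axis of each of strip1, strip2, strip3, strip4 and the y axis of stapler, either way round below 0.1 rad and angle between each of strip1, strip2, strip3, strip4's own z axis and vertical below 0.1 rad and x of strip2 in the frame of stapler between -0.005 and 0.005 m and z of strip2 in the frame of stapler between 0.015 and 0.025 m and x of strip3 in the frame of stapler between -0.005 and 0.005 m and z of strip3 in the frame of stapler between 0.015 and 0.025 m and x of strip4 in the frame of stapler between -0.005 and 0.005 m and z of strip4 in the frame of stapler between 0.015 and 0.025 m and value of joint rail below 0.08 rad), for 0.2 s.
4. the feed lever is swung to its stop (value of joint lever above 0.82 rad and value of joint rail below 0.12 rad), for 0.05 s.
5. the lever has sprung back (value of joint lever below 0.08 rad), for 0.2 s.
At the end, for the whole second after the job is handed in: carrier in the scrap tray (centre within 55 mm of the tray's centre each way); every strip on the channel floor between nose stop and follower (within 5 mm sideways and in height, 0.1 rad), at rest; rail within 0.08 rad of closed; lever within 0.08 rad of rest (all of step 3 and x of carrier in the frame of tray_in between -0.055 and 0.055 m and y of carrier in the frame of tray_in between -0.055 and 0.055 m and z of carrier in the frame of tray_in below 0.03 m and linear speed of each of strip1, strip2, strip3, strip4 below 0.02 m/s and value of joint lever below 0.08 rad); the robot touches nothing.
It fails at once if a bystander is moved more than 40 mm (distance of any of tape_green, tape_orange, scissors, glue, pencup, paint from where it was at the start of the episode above 0.04 m).
Of strip1, strip2, strip3, strip4 only 2 to 3 are there at a start; the rules pass over those that are not, and their reading is None.
At some moment in a run one of strip1, strip2, strip3, strip4 may be knocked a few centimetres aside while the robot is not near it.
Once in a run the grip may slacken for a moment while it holds something.
It also fails if it takes over 200 s, if anything falls off the work surface, if the arm or the gripper's body presses on something with over 40 N, if the wrist force passes 120 N, or if a joint passes its speed limit or range.

## Working session

There is one attempt and no reset: what is moved stays moved. The work goes in short steps, Python scripts to look and compute and a tool call to move; the robot and the scene stay as the last step left them, time stands still between calls to the robot, and variables do not carry over. Pictures are saved under pics/ and viewed, at most 14 in all, crops included, and the job is handed in when it is done.

Besides the shell and the picture viewer there is one more tool, called after "Call:" as a command line: name --pt "numbers of a row" for each row, then --argument value for the rest. move_arm: Moves the arm, as the interface text tells. Its arguments: {"type":"object","properties":{"motion":{"type":"array","items":{"type":"array","items":{"type":"number"}}},"squeeze":{"type":"number"}},"required":["motion"]}

```bash
ls; mkdir -p pics; cat > h.py <<'E'
import numpy as np, cv2
from workcell import env, eyes, spotter
from scipy.spatial.transform import Rotation as R
def snap(n, save=None):
    s=eyes.snapshot(n)
    if save: cv2.imwrite('pics/'+save, s['frame'])
    return s
def w(s,p):
    return cv2.Rodrigues(np.array(s['rvec'],float))[0].T@(np.array(p)-np.array(s['tvec']).ravel())
def px(s,p):
    return cv2.projectPoints(np.array([p],float),np.array(s['rvec'],float),np.array(s['tvec'],float),s['camera_matrix'],None)[0].ravel()
E
python3 - <<'E'
from h import *
for c in ['top','side']:
    s=snap(c,c+'0.png')
    for t in ['stapler','channel','follower_face','rail_bar','rail_hinge','lever_post','lever_pivot','carrier','tray','tray_in','strip1','tape_green','tape_orange','scissors','glue','pencup','paint']:
        for d in spotter.tip_of(c,t):
            print(c,t,round(d['conf'],2),w(s,d['at']).round(3),px(s,w(s,d['at'])).round())
st=env.sense();print(st)
E
```

```text
pics
top stapler 0.76 [0.574 0.05  0.002] [264. 220.]
top channel 0.92 [ 0.575 -0.065  0.023] [307. 218.]
top follower_face 0.64 [ 0.569 -0.002  0.019] [283. 221.]
top rail_bar 0.7 [0.577 0.048 0.059] [264. 216.]
top rail_hinge 0.68 [0.629 0.047 0.05 ] [264. 197.]
top lever_post 0.89 [ 0.491 -0.138  0.122] [340. 248.]
top lever_post 0.41 [ 0.575 -0.068  0.02 ] [308. 218.]
top lever_pivot 0.77 [ 0.578 -0.135  0.076] [336. 214.]
top carrier 0.61 [ 0.573 -0.032  0.017] [294. 219.]
top carrier 0.32 [ 0.392 -0.122 -0.002] [329. 287.]
top tray 0.8 [ 0.458 -0.364  0.   ] [419. 262.]
top tray_in 0.75 [ 0.462 -0.362  0.003] [418. 260.]
top tray_in 0.5 [ 0.69  -0.345 -0.003] [407. 177.]
top tray_in 0.35 [ 0.571 -0.001  0.019] [283. 220.]
top strip1 0.93 [ 0.352  0.28  -0.002] [178. 303.]
top strip1 0.82 [ 0.451  0.012 -0.   ] [278. 265.]
top strip1 0.75 [ 0.783 -0.091 -0.   ] [315. 146.]
top strip1 0.63 [ 0.455  0.157 -0.001] [225. 264.]
top strip1 0.61 [0.447 0.322 0.001] [164. 267.]
top strip1 0.52 [ 0.564  0.337 -0.003] [160. 224.]
top tape_green 0.92 [ 0.392 -0.124 -0.002] [330. 287.]
top 
[... 1659 characters left out ...]
s': array([-1.27748475,  0.42607962,  0.07389444,  1.60599933, -0.03412604,
        1.11076771, -0.06710818]), 'dq': array([-1.12513980e-03, -7.14709829e-04,  1.66985776e-04,  8.78353556e-04,
        7.71437348e-05,  2.40168292e-03,  3.14108442e-04]), 'joint_efforts': array([-3.39895478e-04, -9.49520445e+01,  3.75714853e+00, -4.63883507e+01,
        1.90468744e-02,  2.61001245e-03,  7.13631471e-05]), 'eef_pos': array([0.28922068, 0.60987152, 0.23131551]), 'ee_rot': array([ 3.14159230e+00, -5.95252327e-05,  2.69870859e+00]), 'wrist_force': array([-0.02888971, -1.02719724, -0.16242232]), 'torque': array([ 0.02352546, -0.01581735, -0.0234875 ]), 'grasp_force': 0.0, 'width': 0.08557282159057439}
```

```bash
python3 - <<'E'
import cv2
for c in ['top','side']:
    i=cv2.imread(f'pics/{c}0.png'); 
    cv2.imwrite(f'pics/{c}1.png',cv2.resize(i,(784,588),interpolation=cv2.INTER_CUBIC))
E
```

```text
(no output)
```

View pics/top1.png

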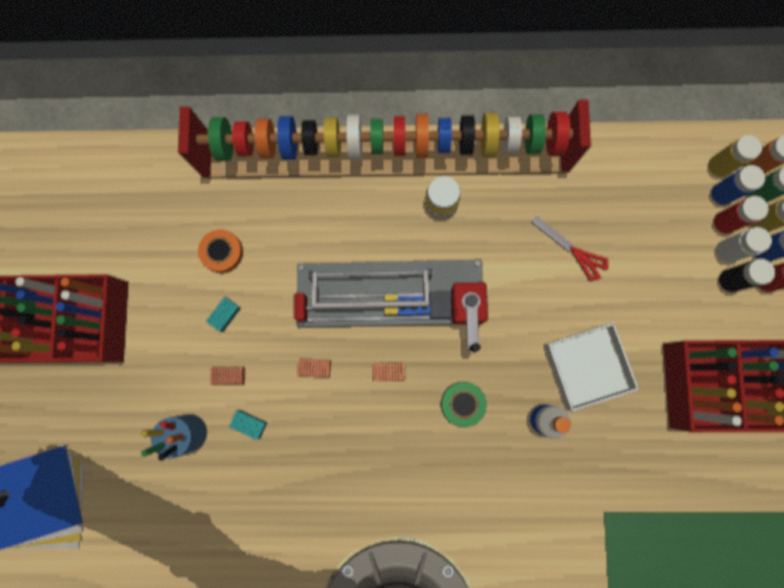

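View pics/side1.png

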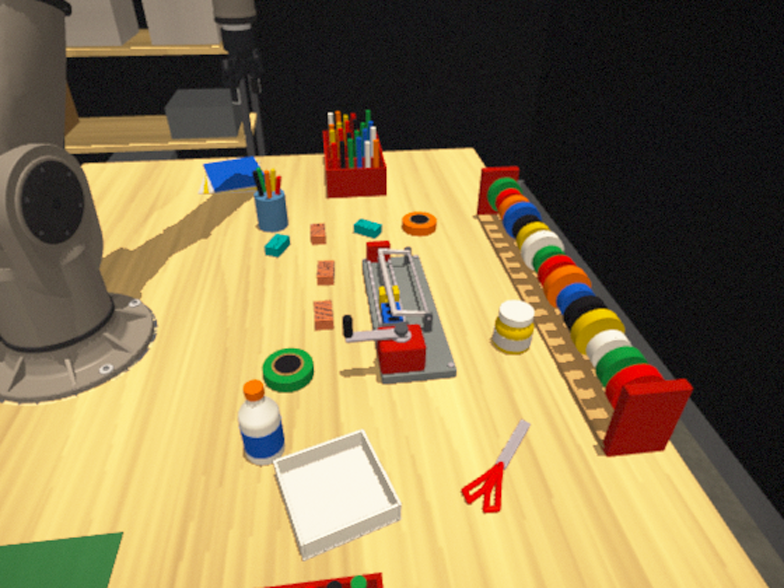

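Three copper strips show at px (227,375), (314,368) and (388,371). The two turquoise blocks at (222,314) and (248,424) are decoys. The stapler lies near the world y axis with its rail almost closed, and the tray is at (590,367). Next I'll refine these poses with model overlays.

```bash
cat >> h.py <<'E'
def strips(s, z=0.024):
    """copper blobs -> world pose of the top face at height z"""
    hsv=cv2.cvtColor(s['frame'],cv2.COLOR_BGR2HSV); f=s['frame'].astype(int)
    m=((f[...,2]-f[...,1]>45)&(f[...,1]-f[...,0]<60)&(f[...,1]>50)).astype(np.uint8)
    m=cv2.morphologyEx(m,cv2.MORPH_CLOSE,np.ones((5,5)))
    return m
def ray(s,uv,z):
    K=s['camera_matrix'];Rm=cv2.Rodrigues(np.array(s['rvec'],float))[0];t=np.array(s['tvec']).ravel()
    d=Rm.T@np.linalg.inv(K)@np.array([uv[0],uv[1],1.]);c=-Rm.T@t
    return c+d*(z-c[2])/d[2]
E
cat > fit.py <<'E'
from h import *
s=snap('top')
out=s['frame']
m=strips(s); n,l,st,c=cv2.connectedComponentsWithStats(m)
for i in range(1,n):
    if 60<st[i,4]<700:
        ys,xs=np.nonzero(l==i)
        P=np.array([ray(s,(a,b),.024)[:2] for a,b in zip(xs,ys)],np.float32)
        r=cv2.minAreaRect(P); print(st[i,4],c[i].round(),np.array(r[0]).round(4),np.array(r[1]).round(4),round(r[2],1))
# stapler: base + overlay
def ov(x0,y0,yaw,col,img,s):
    Rz=R.from_euler('z',yaw)
    T=lambda p:(Rz.apply(np.array(p)/1000)+[x0,y0,0])
    for poly in ([(-35,-215,20),(90,-215,20),(90,145,20),(-35,145,20)],[(-37,-214,75),(37,-214,75),(37,-152,75),(-37,-152,75)]):
        q=np.array([px(s,T(p)) for p in poly]); cv2.polylines(img,[((q*6-off*6)*1).astype(int)],True,col,1)
off=np.array([205,175])
crop=cv2.resize(out[175:265,205:335+15],None,fx=6,fy=6,interpolation=cv2.INTER_CUBIC)
crop=crop[:600,:800].copy()
ov(.572,.048,.01,(0,255,0),crop,s)
cv2.imwrite('pics/c1.png',crop[:, :800])
E
python3 fit.py
```

```text
263 [301.  95.] [ 0.9202 -0.0558] [0.0251 0.0852] 89.3
93 [286.  93.] [ 0.9224 -0.0098] [0.0279 0.0707] 89.4
247 [187.  97.] [0.9191 0.2673] [0.0754 0.0298] 3.7
492 [156. 179.] [0.6879 0.3441] [0.0831 0.081 ] 89.4
310 [422. 188.] [ 0.6635 -0.376 ] [0.0794 0.0525] 28.3
157 [ 39. 198.] [0.6312 0.6671] [0.2102 0.0221] 89.4
114 [341. 216.] [ 0.5756 -0.1489] [0.0616 0.0492] 1.1
72 [524. 243.] [ 0.5034 -0.6305] [0.1804 0.0026] 89.6
263 [223. 262.] [0.4593 0.1567] [0.0587 0.0311] 85.6
257 [277. 265.] [0.4515 0.0138] [0.0553 0.0313] 89.9
259 [161. 268.] [0.4468 0.3218] [0.0593 0.0288] 89.7
135 [541. 305.] [ 0.3526 -0.6232] [0.1666 0.0275] 89.8
104 [402. 303.] [ 0.3525 -0.3053] [0.0284 0.0252] 89.8
```

View pics/c1.png

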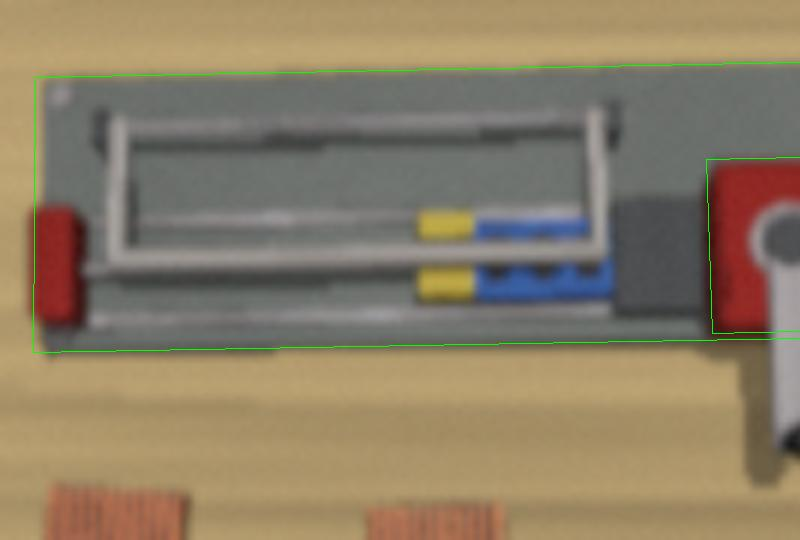

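The overlay puts the stapler at about (0.572, 0.046) with yaw 0.01, and the rail ajar by about 0.13 rad. Next is a small planner that converts waypoints into rows.

```bash
cat > plan.py <<'E'
from h import *
SX,SY,SYAW=.572,.046,.01
def S(x,y,z): # stapler mm -> world
    p=R.from_euler('z',SYAW).apply(np.array([x,y,z])/1000)+[SX,SY,0]; return p
def plan(wps, start=None, cap=True):
    """wps: (pos, yaw, jaw, nrows); prints rows of a tool-down path"""
    st=env.sense(); p,yaw=(st['eef_pos'].copy(),st['ee_rot'][2]) if start is None else (np.array(start[0],float),start[1])
    rows=[]
    for tp,ty,jaw,n in wps:
        if tp is None: tp=p.copy()
        tp=np.array(tp,float); p0,y0=p.copy(),yaw; dy=(ty-y0+np.pi)%(2*np.pi)-np.pi
        for k in range(1,n+1):
            g=p0+(tp-p0)*k/n; gy=y0+dy*k/n
            A=np.array([[np.cos(yaw),np.sin(yaw),0],[np.sin(yaw),-np.cos(yaw),0],[0,0,-1]])
            t=(A@(g-p)/.05).round(2); wz=round(-np.degrees(gy-yaw),1)
            p=p+A.T@t*.05; yaw=yaw-np.radians(wz)
            rows.append([0,0,wz]+[float(v)+0. for v in t]+[jaw])
    while len(rows)%5: rows.append([0]*6+[rows[-1][6]])
    for i in range(0,len(rows),5): print('['+','.join('['+','.join(f'{v:g}' for v in r)+']' for r in rows[i:i+5])+']')
    return p,yaw
def arc(a): return (60-60*np.cos(a),52+60*np.sin(a))
E
python3 - <<'E'
from plan import *
Y=1.581
plan([((.45,.32,.22),2.1,-.06,9),(S(.5,40,150),Y,-.06,9),(S(.5,40,80),Y,-.06,2)])
E
```

```text
[[0,0,3.8,-0.6,-0.43,0.03,-0.06],[0,0,3.8,-0.62,-0.39,0.02,-0.06],[0,0,3.8,-0.65,-0.34,0.03,-0.06],[0,0,3.8,-0.68,-0.3,0.02,-0.06],[0,0,3.9,-0.69,-0.26,0.03,-0.06]]
[[0,0,3.8,-0.7,-0.21,0.02,-0.06],[0,0,3.8,-0.72,-0.16,0.03,-0.06],[0,0,3.8,-0.73,-0.12,0.02,-0.06],[0,0,3.8,-0.73,-0.06,0.03,-0.06],[0,0,3.3,-0.59,-0.03,0.16,-0.06]]
[[0,0,3.3,-0.58,0.01,0.15,-0.06],[0,0,3.3,-0.59,0.04,0.16,-0.06],[0,0,3.3,-0.58,0.07,0.15,-0.06],[0,0,3.3,-0.58,0.1,0.16,-0.06],[0,0,3.3,-0.57,0.14,0.15,-0.06]]
[[0,0,3.3,-0.56,0.17,0.16,-0.06],[0,0,3.3,-0.55,0.21,0.15,-0.06],[0,0,3.3,-0.54,0.23,0.16,-0.06],[0,0,0,0,0,0.7,-0.06],[0,0,0,0,0,0.7,-0.06]]
```

Call:
move_arm --pt "0 0 3.8 -0.6 -0.43 0.03 -0.06" --pt "0 0 3.8 -0.62 -0.39 0.02 -0.06" --pt "0 0 3.8 -0.65 -0.34 0.03 -0.06" --pt "0 0 3.8 -0.68 -0.3 0.02 -0.06" --pt "0 0 3.9 -0.69 -0.26 0.03 -0.06" --squeeze 25

```text
time_s: 2.35
eef_pos: [0.3793, 0.4475, 0.2249]
ee_rot: [3.141, -0.0, 2.363]
wrist_force: [0.4, 0.2, 1.1]
width: 0.0453
grasp_force: 0.0
```

Call:
move_arm --pt "0 0 3.8 -0.7 -0.21 0.02 -0.06" --pt "0 0 3.8 -0.72 -0.16 0.03 -0.06" --pt "0 0 3.8 -0.73 -0.12 0.02 -0.06" --pt "0 0 3.8 -0.73 -0.06 0.03 -0.06" --pt "0 0 3.3 -0.59 -0.03 0.16 -0.06"

```text
time_s: 2.85
eef_pos: [0.465, 0.2923, 0.2126]
ee_rot: [3.14, -0.0, 2.039]
wrist_force: [0.4, 1.7, -1.0]
width: 0.045
grasp_force: 0.0
```

Call:
move_arm --pt "0 0 3.3 -0.58 0.01 0.15 -0.06" --pt "0 0 3.3 -0.59 0.04 0.16 -0.06" --pt "0 0 3.3 -0.58 0.07 0.15 -0.06" --pt "0 0 3.3 -0.58 0.1 0.16 -0.06" --pt "0 0 3.3 -0.57 0.14 0.15 -0.06"

```text
time_s: 3.35
eef_pos: [0.5317, 0.1629, 0.1732]
ee_rot: [3.141, -0.0, 1.752]
wrist_force: [0.5, -0.6, -0.1]
width: 0.0453
grasp_force: 0.0
```

Call:
move_arm --pt "0 0 3.3 -0.56 0.17 0.16 -0.06" --pt "0 0 3.3 -0.55 0.21 0.15 -0.06" --pt "0 0 3.3 -0.54 0.23 0.16 -0.06" --pt "0 0 0 0 0 0 -0.06" --pt "0 0 0 0 0 0 -0.06"

```text
time_s: 3.85
eef_pos: [0.5719, 0.0855, 0.1496]
ee_rot: [-3.141, 0.0, 1.581]
wrist_force: [0.3, 0.3, -1.2]
width: 0.0449
grasp_force: 0.0
```

Call:
move_arm --pt "0 0 0 0 0 0.5 -0.06" --pt "0 0 0 0 0 0.5 -0.06" --pt "0 0 0 0 0 0.5 -0.06" --pt "0 0 0 0 0 0.5 -0.06" --pt "0 0 0 0 0 0.1 -0.06"

```text
time_s: 4.35
eef_pos: [0.5703, 0.0871, 0.0428]
ee_rot: [-3.138, 0.0, 1.584]
wrist_force: [0.2, 0.1, -0.3]
width: 0.0453
grasp_force: 0.0
```

Call:
move_arm --pt "0 0 0 0 0 0 0.4" --pt "0 0 0 0 0 0 0.6" --pt "0 0 0 0 0 0 0.8" --pt "0 0 0 0 0 0 1" --pt "0 0 0 0 0 0 1" --squeeze 25

```text
time_s: 4.85
eef_pos: [0.5711, 0.0864, 0.0456]
ee_rot: [-3.14, -0.001, 1.582]
wrist_force: [-7.1, 0.9, 2.3]
width: 0.0085
grasp_force: 24.7
```

```bash
python3 - <<'E'
from plan import *
s=snap('side'); d=spotter.tip_of('side','rail_bar'); print([(round(x['conf'],2),w(s,x['at']).round(3)) for x in d])
p,y=env.sense()['eef_pos'],env.sense()['ee_rot'][2]
a0=.13; b=np.array(arc(a0)); wps=[]
A=np.linspace(a0,2.25,16)[1:]
for a in A:
    c=np.array(arc(a))-b; wps.append((p+R.from_euler('z',.01).apply([c[0]/1000,0,c[1]/1000]),y,1,1))
plan(wps)
E
```

```text
[(0.92, array([0.57 , 0.046, 0.059])), (0.73, array([ 0.687, -0.34 , -0.003]))]
[[0,0,-0,0,0.03,-0.17,1],[0,0,-0,0,0.06,-0.16,1],[0,0,-0,0,0.08,-0.15,1],[0,0,-0,0,0.1,-0.13,1],[0,0,-0,0,0.12,-0.13,1]]
[[0,0,-0,0,0.13,-0.1,1],[0,0,-0,0,0.15,-0.08,1],[0,0,-0,0,0.15,-0.07,1],[0,0,-0,0,0.17,-0.04,1],[0,0,-0,0,0.17,-0.01,1]]
[[0,0,-0,0,0.17,0,1],[0,0,-0,0,0.16,0.03,1],[0,0,-0,0,0.16,0.06,1],[0,0,-0,0,0.15,0.07,1],[0,0,-0,0,0.14,0.1,1]]
```

Call:
move_arm --pt "0 0 0 0 0.03 -0.17 1" --pt "0 0 0 0 0.06 -0.16 1" --pt "0 0 0 0 0.08 -0.15 1" --pt "0 0 0 0 0.1 -0.13 1" --pt "0 0 0 0 0.12 -0.13 1"

```text
time_s: 5.45
eef_pos: [0.5883, 0.0866, 0.0827]
ee_rot: [-3.135, -0.001, 1.582]
wrist_force: [-23.3, 3.4, 15.9]
width: 0.0086
grasp_force: 25.6
```

Call:
move_arm --pt "0 0 0 0 0.13 -0.1 1" --pt "0 0 0 0 0.15 -0.08 1" --pt "0 0 0 0 0.15 -0.07 1" --pt "0 0 0 0 0.17 -0.04 1" --pt "0 0 0 0 0.17 -0.01 1"

```text
time_s: 5.95
eef_pos: [0.6305, 0.0869, 0.0988]
ee_rot: [3.141, -0.001, 1.582]
wrist_force: [-4.9, 0.6, -2.0]
width: 0.0088
grasp_force: 24.6
```

Call:
move_arm --pt "0 0 0 0 0.17 0 1" --pt "0 0 0 0 0.16 0.03 1" --pt "0 0 0 0 0.16 0.06 1" --pt "0 0 0 0 0.15 0.07 1" --pt "0 0 0 0 0.14 0.1 1"

```text
time_s: 6.45
eef_pos: [0.6696, 0.0872, 0.0838]
ee_rot: [3.141, -0.0, 1.582]
wrist_force: [-2.8, 0.3, 3.5]
width: 0.0087
grasp_force: 25.3
```

```bash
python3 - <<'E'
from plan import *
s=snap('side','r1.png'); d=spotter.tip_of('side','rail_bar'); print([(round(x['conf'],2),w(s,x['at']).round(3)) for x in d])
E
```

```text
[(0.9, array([0.667, 0.047, 0.099]))]
```

```bash
sed -i 's/SX,SY,SYAW=.572/SX,SY,SYAW=.571/' plan.py; python3 - <<'E'
from plan import *
Y=1.581
p=env.sense()['eef_pos']
q=plan([(p,Y,-.06,2),(p+[0,0,.07],Y,-.18,3),(S(0,-80,110),Y,-.18,6),(S(0,-80,50),Y,-.18,3),(S(0,-80,31),Y,-.18,1)])
E
```

```text
[[0,0,0,0,0,0,-0.06],[0,0,0,0,0,0,-0.06],[0,0,0,0,0,-0.47,-0.18],[0,0,0,0,0,-0.46,-0.18],[0,0,0,0,0,-0.47,-0.18]]
[[0,0,0,-0.4,-0.33,0.14,-0.18],[0,0,0,-0.4,-0.33,0.15,-0.18],[0,0,0,-0.4,-0.34,0.14,-0.18],[0,0,0,-0.4,-0.33,0.15,-0.18],[0,0,0,-0.4,-0.33,0.14,-0.18]]
[[0,0,0,-0.4,-0.33,0.15,-0.18],[0,0,0,0,0,0.4,-0.18],[0,0,0,0,0,0.4,-0.18],[0,0,0,0,0,0.4,-0.18],[0,0,0,0,0,0.38,-0.18]]
```

Call:
move_arm --pt "0 0 0 0 0 0 -0.06" --pt "0 0 0 0 0 0 -0.06" --pt "0 0 0 0 0 -0.47 -0.18" --pt "0 0 0 0 0 -0.46 -0.18" --pt "0 0 0 0 0 -0.47 -0.18"

```text
time_s: 7.05
eef_pos: [0.6686, 0.0866, 0.1546]
ee_rot: [-3.141, 0.0, 1.581]
wrist_force: [0.1, 0.6, 0.4]
width: 0.0504
grasp_force: 0.0
```

Call:
move_arm --pt "0 0 0 -0.4 -0.33 0.14 -0.18" --pt "0 0 0 -0.4 -0.33 0.15 -0.18" --pt "0 0 0 -0.4 -0.34 0.14 -0.18" --pt "0 0 0 -0.4 -0.33 0.15 -0.18" --pt "0 0 0 -0.4 -0.33 0.14 -0.18"

```text
time_s: 7.55
eef_pos: [0.586, -0.0149, 0.1177]
ee_rot: [3.141, 0.0, 1.582]
wrist_force: [0.5, -0.0, -0.0]
width: 0.0505
grasp_force: 0.0
```

Call:
move_arm --pt "0 0 0 -0.4 -0.33 0.15 -0.18" --pt "0 0 0 0 0 0.4 -0.18" --pt "0 0 0 0 0 0.4 -0.18" --pt "0 0 0 0 0 0.4 -0.18" --pt "0 0 0 0 0 0.38 -0.18"

```text
time_s: 8.05
eef_pos: [0.5705, -0.0343, 0.0307]
ee_rot: [3.141, 0.0, 1.582]
wrist_force: [-0.1, -0.2, -0.8]
width: 0.0501
grasp_force: 0.0
```

Call:
move_arm --pt "0 0 0 0 0 0 0" --pt "0 0 0 0 0 0 0.2" --pt "0 0 0 0 0 0 0.4" --pt "0 0 0 0 0 0 1" --pt "0 0 0 0 0 0 1" --squeeze 40

```text
time_s: 8.55
eef_pos: [0.571, -0.0344, 0.0321]
ee_rot: [3.141, 0.0, 1.582]
wrist_force: [-1.0, -2.5, 1.6]
width: 0.0326
grasp_force: 41.5
```

```bash
python3 - <<'E'
from plan import *
Y=1.581
p=env.sense()['eef_pos']
q=plan([(p+[0,0,.06],Y,1,3),(p+[0,0,.2],Y,1,4),((.457,-.364,.2),Y,1,11),((.457,-.364,.1),Y,1,3),((.457,-.364,.03),Y,1,4)])
E
```

```text
[[0,0,0,0,0,-0.4,1],[0,0,0,0,0,-0.4,1],[0,0,0,0,0,-0.4,1],[0,0,0,0,0,-0.7,1],[0,0,0,0,0,-0.7,1]]
[[0,0,0,0,0,-0.7,1],[0,0,0,0,0,-0.7,1],[0,0,0,-0.6,-0.21,0.06,1],[0,0,0,-0.59,-0.22,0.06,1],[0,0,0,-0.6,-0.21,0.05,1]]
[[0,0,0,-0.6,-0.22,0.06,1],[0,0,0,-0.6,-0.21,0.06,1],[0,0,0,-0.59,-0.21,0.06,1],[0,0,0,-0.6,-0.22,0.06,1],[0,0,0,-0.6,-0.21,0.06,1]]
[[0,0,0,-0.59,-0.21,0.05,1],[0,0,0,-0.6,-0.22,0.06,1],[0,0,0,-0.6,-0.21,0.06,1],[0,0,0,0,0,0.67,1],[0,0,0,0,0,0.66,1]]
[[0,0,0,0,0,0.67,1],[0,0,0,0,0,0.35,1],[0,0,0,0,0,0.35,1],[0,0,0,0,0,0.35,1],[0,0,0,0,0,0.35,1]]
```

Call:
move_arm --pt "0 0 0 0 0 -0.4 1" --pt "0 0 0 0 0 -0.4 1" --pt "0 0 0 0 0 -0.4 1" --pt "0 0 0 0 0 -0.7 1" --pt "0 0 0 0 0 -0.7 1"

```text
time_s: 9.05
eef_pos: [0.5704, -0.034, 0.1626]
ee_rot: [-3.141, 0.0, 1.582]
wrist_force: [0.6, 1.0, -0.6]
width: 0.0328
grasp_force: 41.3
```

Call:
move_arm --pt "0 0 0 0 0 -0.7 1" --pt "0 0 0 0 0 -0.7 1" --pt "0 0 0 -0.6 -0.21 0.06 1" --pt "0 0 0 -0.59 -0.22 0.06 1" --pt "0 0 0 -0.6 -0.21 0.05 1"

```text
time_s: 9.55
eef_pos: [0.5394, -0.1245, 0.2234]
ee_rot: [3.14, -0.0, 1.583]
wrist_force: [1.2, -0.5, -0.1]
width: 0.0329
grasp_force: 41.3
```

Call:
move_arm --pt "0 0 0 -0.6 -0.22 0.06 1" --pt "0 0 0 -0.6 -0.21 0.06 1" --pt "0 0 0 -0.59 -0.21 0.06 1" --pt "0 0 0 -0.6 -0.22 0.06 1" --pt "0 0 0 -0.6 -0.21 0.06 1"

```text
time_s: 10.05
eef_pos: [0.4874, -0.275, 0.2082]
ee_rot: [3.141, -0.0, 1.582]
wrist_force: [0.6, 0.3, -0.1]
width: 0.0329
grasp_force: 41.3
```

Call:
move_arm --pt "0 0 0 -0.59 -0.21 0.05 1" --pt "0 0 0 -0.6 -0.22 0.06 1" --pt "0 0 0 -0.6 -0.21 0.06 1" --pt "0 0 0 0 0 0 1" --pt "0 0 0 0 0 0 1"

```text
time_s: 10.55
eef_pos: [0.4565, -0.3644, 0.1995]
ee_rot: [3.141, 0.0, 1.58]
wrist_force: [0.0, 0.0, -0.5]
width: 0.0331
grasp_force: 41.3
```

```bash
python3 - <<'E'
from plan import *
for c in ['top','side']:
    s=snap(c,f'{c}2.png')
    for t in ['carrier','tray_in']:
        print(c,t,[(round(x['conf'],2),w(s,x['at']).round(3)) for x in spotter.tip_of(c,t)])
E
```

```text
top carrier [(0.89, array([ 0.459, -0.36 ,  0.183])), (0.58, array([0.63 , 0.048, 0.053]))]
top tray_in [(0.88, array([ 0.458, -0.361,  0.   ]))]
side carrier [(0.85, array([ 0.455, -0.362,  0.191]))]
side tray_in [(0.78, array([ 0.456, -0.367,  0.002]))]
```

Call:
move_arm --pt "0 0 0 0 0 0.7 1" --pt "0 0 0 0 0 0.7 1" --pt "0 0 0 0 0 0.7 1" --pt "0 0 0 0 0 0.7 1" --pt "0 0 0 0 0 0.3 1"

```text
time_s: 11.35
eef_pos: [0.456, -0.3625, 0.0417]
ee_rot: [-3.139, -0.002, 1.583]
wrist_force: [0.4, -0.4, 0.8]
width: 0.0329
grasp_force: 41.3
```

Call:
move_arm --pt "0 0 0 0 0 0.3 1" --pt "0 0 0 0 0 0 0.2" --pt "0 0 0 0 0 0 0" --pt "0 0 0 0 0 0 -0.3" --pt "0 0 0 0 0 0 -0.3"

```text
time_s: 11.85
eef_pos: [0.4574, -0.3642, 0.0304]
ee_rot: [3.14, 0.001, 1.582]
wrist_force: [-0.5, 0.2, 0.8]
width: 0.0554
grasp_force: 0.0
```

Call:
move_arm --pt "0 0 0 0 0 -0.4 -0.3" --pt "0 0 0 0 0 -0.7 -0.3" --pt "0 0 0 0 0 -0.8 -0.3" --pt "0 0 0 0 0 -0.8 -0.3" --pt "0 0 0 0 0 -0.8 -0.3"

```text
time_s: 12.35
eef_pos: [0.4566, -0.3639, 0.2066]
ee_rot: [3.141, 0.0, 1.581]
wrist_force: [1.4, 0.1, 0.4]
width: 0.0557
grasp_force: 0.0
```

```bash
python3 - <<'E'
from plan import *
for c in ['top','side']:
    s=snap(c,f'{c}3.png')
    for t in ['carrier','follower_face','strip1']:
        print(c,t,[(round(x['conf'],2),w(s,x['at']).round(3)) for x in spotter.tip_of(c,t)])
p=env.sense()['eef_pos']
plan([((.52,-.15,.2),1.571,-.2,7),((.451,.012,.15),1.571,-.2,6),((.451,.012,.045),1.571,-.2,5),((.451,.012,.010),1.571,-.2,2)])
E
```

```text
top carrier [(0.63, array([ 0.459, -0.359, -0.001])), (0.62, array([0.458, 0.155, 0.002]))]
top follower_face [(0.43, array([ 0.568, -0.024,  0.019]))]
top strip1 [(0.91, array([0.563, 0.338, 0.003])), (0.82, array([0.448, 0.32 , 0.002])), (0.78, array([ 0.355,  0.279, -0.006])), (0.61, array([ 0.455,  0.009, -0.002]))]
side carrier [(0.65, array([ 0.455, -0.362,  0.008]))]
side follower_face [(0.59, array([ 0.574, -0.024,  0.022]))]
side strip1 [(0.58, array([ 0.56 ,  0.334, -0.001])), (0.3, array([ 0.387, -0.125, -0.001]))]
[[0,0,0.1,0.61,0.19,0.01,-0.2],[0,0,0.1,0.61,0.19,0.01,-0.2],[0,0,0.1,0.61,0.18,0.01,-0.2],[0,0,0.1,0.6,0.19,0.01,-0.2],[0,0,0,0.61,0.18,0.01,-0.2]]
[[0,0,0.1,0.61,0.18,0.01,-0.2],[0,0,0.1,0.61,0.19,0.01,-0.2],[0,0,0,0.54,-0.23,0.17,-0.2],[0,0,0,0.54,-0.23,0.16,-0.2],[0,0,0,0.54,-0.23,0.17,-0.2]]
[[0,0,0,0.54,-0.23,0.17,-0.2],[0,0,0,0.54,-0.23,0.16,-0.2],[0,0,0,0.54,-0.23,0.17,-0.2],[0,0,0,0,0,0.42,-0.2],[0,0,0,0,0,0.42,-0.2]]
[[0,0,0,0,0,0.42,-0.2],[0,0,0,0,0,0.42,-0.2],[0,0,0,0,0,0.42,-0.2],[0,0,0,0,0,0.35,-0.2],[0,0,0,0,0,0.35,-0.2]]
```

Call:
move_arm --pt "0 0 0.1 0.61 0.19 0.01 -0.2" --pt "0 0 0.1 0.61 0.19 0.01 -0.2" --pt "0 0 0.1 0.61 0.18 0.01 -0.2" --pt "0 0 0.1 0.6 0.19 0.01 -0.2" --pt "0 0 0 0.61 0.18 0.01 -0.2"

```text
time_s: 13.25
eef_pos: [0.502, -0.2103, 0.2011]
ee_rot: [-3.14, 0.0, 1.574]
wrist_force: [0.5, 0.5, -0.3]
width: 0.0511
grasp_force: 0.0
```

```bash
python3 fit.py | awk '$1>200 && $1<300'; python3 - <<'E'
from plan import *
for c in ['top','side']:
  s=snap(c)
  print(c,[(round(x['conf'],2),w(s,x['at']).round(3)) for x in spotter.boxes_of(c,'strip1')])
E
```

```text
286 [301.  96.] [ 0.9188 -0.0572] [0.0279 0.0882] 89.3
286 [223. 262.] [0.4591 0.1565] [0.0602 0.0325] 86.1
280 [277. 265.] [0.4516 0.0151] [0.058  0.0313] 89.7
274 [161. 268.] [0.446 0.322] [0.0317 0.0586] 1.8
256 [530. 304.] [ 0.3576 -0.6232] [0.1666 0.0377] 89.8
top [(0.73, array([0.563, 0.337, 0.025])), (0.68, array([0.447, 0.321, 0.025])), (0.64, array([0.455, 0.155, 0.026])), (0.61, array([0.361, 0.275, 0.02 ])), (0.54, array([0.453, 0.011, 0.024])), (0.35, array([ 0.575, -0.011,  0.066])), (0.16, array([0.673, 0.048, 0.1  ]))]
side [(0.73, array([ 0.45 , -0.01 ,  0.024])), (0.65, array([0.441, 0.327, 0.025])), (0.56, array([0.352, 0.267, 0.019])), (0.49, array([0.448, 0.168, 0.025]))]
```

Call:
move_arm --pt "0 0 0.1 0.61 0.18 0.01 -0.2" --pt "0 0 0.1 0.61 0.19 0.01 -0.2" --pt "0 0 0 0.54 -0.23 0.17 -0.2" --pt "0 0 0 0.54 -0.23 0.16 -0.2" --pt "0 0 0 0.54 -0.23 0.17 -0.2"

```text
time_s: 14.0
eef_pos: [0.4852, -0.0699, 0.1753]
ee_rot: [-3.141, 0.0, 1.569]
wrist_force: [0.1, 0.6, -0.1]
width: 0.0512
grasp_force: 0.0
```

Call:
move_arm --pt "0 0 0 0.54 -0.23 0.17 -0.2" --pt "0 0 0 0.54 -0.23 0.16 -0.2" --pt "0 0 0 0.54 -0.23 0.17 -0.2" --pt "0 0 0 0 0 0.42 -0.2" --pt "0 0 0 0 0 0.42 -0.2"

```text
time_s: 14.5
eef_pos: [0.4515, 0.0112, 0.1084]
ee_rot: [3.141, -0.0, 1.571]
wrist_force: [-0.3, 0.8, -0.6]
width: 0.0511
grasp_force: 0.0
```

Call:
move_arm --pt "0 0 0 0 0 0.42 -0.2" --pt "0 0 0 0 0 0.42 -0.2" --pt "0 0 0 0 0 0.42 -0.2" --pt "0 0 0 0 0 0.35 -0.2" --pt "0 0 0 0 0 0.35 -0.2"

```text
time_s: 15.0
eef_pos: [0.4514, 0.01, 0.0098]
ee_rot: [-3.141, 0.001, 1.569]
wrist_force: [0.3, 0.0, 0.0]
width: 0.0512
grasp_force: 0.0
```

Call:
move_arm --pt "0 0 0 0 0 0 -0.1" --pt "0 0 0 0 0 0 0.1" --pt "0 0 0 0 0 0 0.2" --pt "0 0 0 0 0 0 1" --pt "0 0 0 0 0 0 1" --squeeze 60

```text
time_s: 15.5
eef_pos: [0.4519, 0.0111, 0.0119]
ee_rot: [3.14, -0.0, 1.571]
wrist_force: [-2.4, -3.4, 5.9]
width: 0.032
grasp_force: 59.2
```

```bash
python3 - <<'E'
from plan import *
Y=1.581
p=env.sense()['eef_pos']
plan([(p+[0,0,.1],1.571,1,5),(S(0,-109.5,112),Y,1,6),(S(0,-109.5,64),Y,1,4),(S(0,-77,64),Y,1,5)])
E
```

```text
[[0,0,-0,0,0,-0.4,1],[0,0,-0,0,0,-0.4,1],[0,0,-0,0,0,-0.4,1],[0,0,-0,0,0,-0.4,1],[0,0,-0,0,0,-0.4,1]]
[[0,0,-0.1,-0.25,0.4,0,1],[0,0,-0.1,-0.25,0.4,0,1],[0,0,-0.1,-0.25,0.4,0,1],[0,0,-0.1,-0.25,0.4,0,1],[0,0,-0.1,-0.25,0.4,0,1]]
[[0,0,-0.1,-0.25,0.4,0,1],[0,0,0,0,0,0.24,1],[0,0,0,0,0,0.24,1],[0,0,0,0,0,0.24,1],[0,0,0,0,0,0.24,1]]
[[0,0,0,0.13,0,0,1],[0,0,0,0.13,0,0,1],[0,0,0,0.13,0,0,1],[0,0,0,0.13,0,0,1],[0,0,0,0.13,0,0,1]]
```

Call:
move_arm --pt "0 0 0 0 0 -0.4 1" --pt "0 0 0 0 0 -0.4 1" --pt "0 0 0 0 0 -0.4 1" --pt "0 0 0 0 0 -0.4 1" --pt "0 0 0 0 0 -0.4 1"

```text
time_s: 16.0
eef_pos: [0.4516, 0.0114, 0.1124]
ee_rot: [3.14, -0.0, 1.571]
wrist_force: [0.1, -0.2, -0.3]
width: 0.0324
grasp_force: 60.4
```

Call:
move_arm --pt "0 0 -0.1 -0.25 0.4 0 1" --pt "0 0 -0.1 -0.25 0.4 0 1" --pt "0 0 -0.1 -0.25 0.4 0 1" --pt "0 0 -0.1 -0.25 0.4 0 1" --pt "0 0 -0.1 -0.25 0.4 0 1"

```text
time_s: 16.5
eef_pos: [0.5527, -0.0511, 0.1118]
ee_rot: [3.14, -0.0, 1.58]
wrist_force: [-0.2, 1.2, -1.0]
width: 0.0326
grasp_force: 60.4
```

```bash
python3 - <<'E'
from plan import *
st=env.sense(); print(st['eef_pos'].round(4), st['width'],st['grasp_force'])
for c in ['top','side']:
  s=snap(c,f'{c}4.png')
  print(c,[(round(x['conf'],2),w(s,x['at']).round(3)) for x in spotter.tip_of(c,'strip1')])
E
```

```text
[ 0.5527 -0.0511  0.1118] 0.03256482885552386 60.44099807739258
top [(0.79, array([0.445, 0.321, 0.001])), (0.7, array([ 0.352,  0.278, -0.001])), (0.69, array([ 0.564,  0.336, -0.001])), (0.61, array([ 0.46 ,  0.156, -0.001])), (0.59, array([ 0.458, -0.359,  0.002]))]
side [(0.68, array([0.456, 0.157, 0.   ])), (0.65, array([ 0.353,  0.283, -0.005])), (0.58, array([ 0.554, -0.053,  0.101])), (0.46, array([0.446, 0.322, 0.004])), (0.41, array([ 0.565,  0.334, -0.002]))]
```

Side view: the strip is held at (0.554, −0.053, 0.101), as expected.

Call:
move_arm --pt "0 0 0 -0.25 0.4 0 1" --pt "0 0 0 0 0 0.24 1" --pt "0 0 0 0 0 0.24 1" --pt "0 0 0 0 0 0.24 1" --pt "0 0 0 0 0 0.24 1"

```text
time_s: 17.2
eef_pos: [0.571, -0.0624, 0.0617]
ee_rot: [-3.141, -0.0, 1.581]
wrist_force: [0.4, 0.1, 0.0]
width: 0.0323
grasp_force: 60.4
```

Call:
move_arm --pt "0 0 0 0.13 0 0 1" --pt "0 0 0 0.13 0 0 1" --pt "0 0 0 0.13 0 0 1" --pt "0 0 0 0.13 0 0 1" --pt "0 0 0 0.13 0 0 1"

```text
time_s: 17.7
eef_pos: [0.5715, -0.0299, 0.0631]
ee_rot: [3.141, 0.0, 1.58]
wrist_force: [-1.3, -5.2, -0.9]
width: 0.0318
grasp_force: 60.3
```

```bash
python3 - <<'E'
from plan import *
st=env.sense(); print(st['eef_pos'].round(4), st['wrist_force'])
for c in ['top','side']:
  s=snap(c,f'{c}5.png')
  for t in ['strip1','follower_face']: print(c,t,[(round(x['conf'],2),w(s,x['at']).round(3)) for x in spotter.tip_of(c,t) if 0.5<w(s,x['at'])[0]<.65])
f=s['frame'];cv2.imwrite('pics/c5.png',cv2.resize(f[140:300,190:370],None,fx=4,fy=3.7,interpolation=cv2.INTER_CUBIC))
E
```

```text
[ 0.5715 -0.0299  0.0631] [-1.32429619 -5.19776368 -0.86425466]
top strip1 [(0.9, array([0.564, 0.341, 0.002]))]
top follower_face []
side strip1 [(0.73, array([ 0.576, -0.029,  0.049])), (0.66, array([0.567, 0.046, 0.002])), (0.64, array([0.561, 0.334, 0.   ]))]
side follower_face []
```

View pics/c5.png

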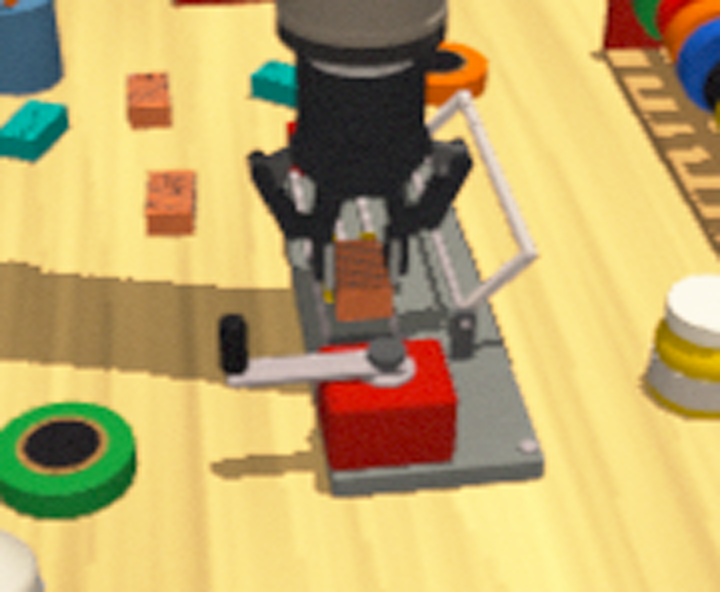

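The strip (crop px 365,280) is held level above the channel and is pushing the yellow follower back. The rail is well open at right. Lowering next.

Call:
move_arm --pt "0 0 0 0 0 0.15 1" --pt "0 0 0 0 0 0.15 1" --pt "0 0 0 0 0 0.15 1" --pt "0 0 0 0 0 0.13 1" --pt "0 0 0 0 0 0 1"

```text
time_s: 18.5
eef_pos: [0.5709, -0.0306, 0.0326]
ee_rot: [-3.14, 0.0, 1.58]
wrist_force: [0.4, -3.9, -1.8]
width: 0.0322
grasp_force: 60.2
```

```bash
python3 - <<'E'
from plan import *
st=env.sense(); print(st['eef_pos'].round(4), st['wrist_force'])
s=snap('side')
for t in ['strip1','follower_face']: print(t,[(round(x['conf'],2),w(s,x['at']).round(3)) for x in spotter.tip_of('side',t) if 0.5<w(s,x['at'])[0]<.65])
E
```

```text
[ 0.5709 -0.0306  0.0326] [ 0.35725483 -3.92768097 -1.83902258]
strip1 [(0.78, array([ 0.574, -0.031,  0.021])), (0.39, array([ 0.564,  0.334, -0.002]))]
follower_face [(0.45, array([0.576, 0.001, 0.016]))]
```

Call:
move_arm --pt "0 0 0 0 0 0 0.1" --pt "0 0 0 0 0 0 -0.06" --pt "0 0 0 0 0 -0.2 -0.06" --pt "0 0 0 0 0 -0.6 -0.1" --pt "0 0 0 0 0 -0.8 -0.2"

```text
time_s: 19.15
eef_pos: [0.5706, -0.0304, 0.1143]
ee_rot: [-3.139, 0.0, 1.58]
wrist_force: [1.4, -0.8, 0.9]
width: 0.051
grasp_force: 0.0
```

```bash
python3 - <<'E'
from plan import *
st=env.sense(); print(st['eef_pos'].round(4), st['wrist_force'])
for c in ['side','top']:
  s=snap(c)
  for t in ['strip1','follower_face']: print(t,[(round(x['conf'],2),w(s,x['at']).round(3)) for x in spotter.tip_of(c,t)])
plan([((.52,.07,.13),1.55,-.2,5),((.457,.157,.1),1.50,-.2,5),((.457,.157,.04),1.50,-.2,3),((.457,.157,.011),1.50,-.2,2)])
E
python3 fit.py | awk '$1>200 && $1<300'
```

```text
[ 0.5706 -0.0304  0.1143] [ 1.4358299  -0.8403004   0.89083505]
strip1 [(0.67, array([ 0.572, -0.035,  0.022])), (0.62, array([ 0.454,  0.158, -0.001])), (0.61, array([0.445, 0.32 , 0.001])), (0.48, array([ 0.354,  0.282, -0.003])), (0.41, array([0.561, 0.337, 0.   ])), (0.32, array([ 0.781, -0.092,  0.002]))]
follower_face [(0.44, array([ 0.572, -0.007,  0.02 ])), (0.25, array([ 0.686, -0.342,  0.002])), (0.17, array([ 0.452,  0.159, -0.001]))]
strip1 [(0.84, array([ 0.449,  0.323, -0.001])), (0.79, array([ 0.564,  0.337, -0.001])), (0.76, array([0.457, 0.155, 0.001]))]
follower_face []
[[0,0,0.3,0.4,-0.2,-0.07,-0.2],[0,0,0.4,0.4,-0.2,-0.06,-0.2],[0,0,0.3,0.4,-0.21,-0.07,-0.2],[0,0,0.4,0.4,-0.21,-0.06,-0.2],[0,0,0.3,0.4,-0.21,-0.07,-0.2]]
[[0,0,0.6,0.34,-0.26,0.12,-0.2],[0,0,0.6,0.34,-0.26,0.12,-0.2],[0,0,0.5,0.34,-0.27,0.12,-0.2],[0,0,0.6,0.34,-0.27,0.12,-0.2],[0,0,0.6,0.33,-0.27,0.12,-0.2]]
[[0,0,0,0,0,0.4,-0.2],[0,0,0,0,0,0.4,-0.2],[0,0,0,0,0,0.4,-0.2],[0,0,0,0,0,0.29,-0.2],[0,0,0,0,0,0.29,-0.2]]
279 [301.  95.] [ 0.9202 -0.0572] [0.0279 0.0853] 89.3
266 [187.  98.] [0.9179 0.2665] [0.0777 0.031 ] 1.4
281 [223. 262.] [0.4591 0.1565] [0.0601 0.0322] 85.6
272 [161. 268.] [0.4464 0.3219] [0.031  0.0586] 2.2
256 [530. 304.] [ 0.3576 -0.6232] [0.1666 0.0377] 89.8
```

Call:
move_arm --pt "0 0 0.3 0.4 -0.2 -0.07 -0.2" --pt "0 0 0.4 0.4 -0.2 -0.06 -0.2" --pt "0 0 0.3 0.4 -0.21 -0.07 -0.2" --pt "0 0 0.4 0.4 -0.21 -0.06 -0.2" --pt "0 0 0.3 0.4 -0.21 -0.07 -0.2"

```text
time_s: 20.0
eef_pos: [0.5192, 0.0703, 0.1296]
ee_rot: [-3.14, 0.001, 1.55]
wrist_force: [-0.2, -0.2, -0.1]
width: 0.0514
grasp_force: 0.0
```

Call:
move_arm --pt "0 0 0.6 0.34 -0.26 0.12 -0.2" --pt "0 0 0.6 0.34 -0.26 0.12 -0.2" --pt "0 0 0.5 0.34 -0.27 0.12 -0.2" --pt "0 0 0.6 0.34 -0.27 0.12 -0.2" --pt "0 0 0.6 0.33 -0.27 0.12 -0.2"

```text
time_s: 20.5
eef_pos: [0.4562, 0.1572, 0.0994]
ee_rot: [-3.14, 0.001, 1.499]
wrist_force: [-0.5, 0.4, -0.0]
width: 0.0511
grasp_force: 0.0
```

Call:
move_arm --pt "0 0 0 0 0 0.4 -0.2" --pt "0 0 0 0 0 0.4 -0.2" --pt "0 0 0 0 0 0.4 -0.2" --pt "0 0 0 0 0 0.29 -0.2" --pt "0 0 0 0 0 0.29 -0.2"

```text
time_s: 21.0
eef_pos: [0.4566, 0.1564, 0.0099]
ee_rot: [-3.14, 0.001, 1.5]
wrist_force: [0.8, 0.5, -0.0]
width: 0.0511
grasp_force: 0.0
```

```bash
python3 - <<'E'
from plan import *
st=env.sense(); print(st['eef_pos'].round(4), st['wrist_force'])
for c in ['side','top']:
  s=snap(c)
  for t in ['strip1']: print(t,[(round(x['conf'],2),w(s,x['at']).round(3)) for x in spotter.tip_of(c,t)])
E
```

```text
[0.4566 0.1564 0.0099] [ 0.82830391  0.54367561 -0.00181721]
strip1 [(0.78, array([ 0.355,  0.282, -0.003])), (0.64, array([ 0.572, -0.037,  0.018])), (0.64, array([ 0.562,  0.338, -0.002])), (0.49, array([0.454, 0.158, 0.003])), (0.42, array([ 0.687, -0.343,  0.003]))]
strip1 [(0.89, array([ 0.575, -0.036,  0.019])), (0.66, array([ 0.563,  0.338, -0.002])), (0.41, array([0.456, 0.155, 0.   ]))]
```

Call:
move_arm --pt "0 0 0 0 0 0 -0.1" --pt "0 0 0 0 0 0 0.1" --pt "0 0 0 0 0 0 0.2" --pt "0 0 0 0 0 0 1" --pt "0 0 0 0 0 0 1" --squeeze 60

```text
time_s: 21.7
eef_pos: [0.4574, 0.1571, 0.0121]
ee_rot: [3.141, -0.001, 1.5]
wrist_force: [-4.2, -1.5, 14.6]
width: 0.0326
grasp_force: 58.5
```

```bash
python3 - <<'E'
from plan import *
Y=1.581
p=env.sense()['eef_pos']; print(p, env.sense()['width'])
plan([(p+[0,0,.1],1.50,1,5),(S(-10,-50,112),Y,1,7),(S(0,-90,112),Y,1,3),(S(0,-90,65),Y,1,5),(S(0,-15,65),Y,1,10)])
E
```

```text
[0.4573906  0.15706687 0.0120517 ] 0.03260159116709159
[[0,0,-0,0,0,-0.4,1],[0,0,-0,0,0,-0.4,1],[0,0,-0,0,0,-0.4,1],[0,0,-0,0,0,-0.4,1],[0,0,-0,0,0,-0.4,1]]
[[0,0,-0.7,-0.44,0.33,0,1],[0,0,-0.6,-0.44,0.32,0,1],[0,0,-0.7,-0.45,0.32,0,1],[0,0,-0.7,-0.45,0.32,0,1],[0,0,-0.6,-0.45,0.31,0,1]]
[[0,0,-0.7,-0.45,0.3,0,1],[0,0,-0.7,-0.46,0.3,0,1],[0,0,0,-0.27,0.07,0,1],[0,0,0,-0.27,0.06,0,1],[0,0,0,-0.27,0.07,0,1]]
[[0,0,0,0,0,0.19,1],[0,0,0,0,0,0.19,1],[0,0,0,0,0,0.18,1],[0,0,0,0,0,0.19,1],[0,0,0,0,0,0.19,1]]
[[0,0,0,0.15,0,0,1],[0,0,0,0.15,0,0,1],[0,0,0,0.15,0,0,1],[0,0,0,0.15,0,0,1],[0,0,0,0.15,0,0,1]]
[[0,0,0,0.15,0,0,1],[0,0,0,0.15,0,0,1],[0,0,0,0.15,0,0,1],[0,0,0,0.15,0,0,1],[0,0,0,0.15,0,0,1]]
```

Call:
move_arm --pt "0 0 0 0 0 -0.4 1" --pt "0 0 0 0 0 -0.4 1" --pt "0 0 0 0 0 -0.4 1" --pt "0 0 0 0 0 -0.4 1" --pt "0 0 0 0 0 -0.4 1"

```text
time_s: 22.2
eef_pos: [0.4571, 0.1568, 0.1123]
ee_rot: [3.142, -0.0, 1.5]
wrist_force: [-1.0, -0.7, -0.5]
width: 0.0324
grasp_force: 61.2
```

Call:
move_arm --pt "0 0 -0.7 -0.44 0.33 0 1" --pt "0 0 -0.6 -0.44 0.32 0 1" --pt "0 0 -0.7 -0.45 0.32 0 1" --pt "0 0 -0.7 -0.45 0.32 0 1" --pt "0 0 -0.6 -0.45 0.31 0 1"

```text
time_s: 22.7
eef_pos: [0.5323, 0.0408, 0.1116]
ee_rot: [3.141, -0.0, 1.558]
wrist_force: [-0.3, 1.1, -1.5]
width: 0.0322
grasp_force: 61.3
```

Call:
move_arm --pt "0 0 -0.7 -0.45 0.3 0 1" --pt "0 0 -0.7 -0.46 0.3 0 1" --pt "0 0 0 -0.27 0.07 0 1" --pt "0 0 0 -0.27 0.06 0 1" --pt "0 0 0 -0.27 0.07 0 1"

```text
time_s: 23.2
eef_pos: [0.5716, -0.0447, 0.1113]
ee_rot: [-3.141, -0.0, 1.582]
wrist_force: [0.2, 0.5, -1.2]
width: 0.0319
grasp_force: 61.3
```

```bash
python3 - <<'E'
from plan import *
st=env.sense(); print(st['eef_pos'].round(4), st['wrist_force'])
for c in ['side','top']:
  s=snap(c)
  for t in ['strip1']: print(t,[(round(x['conf'],2),w(s,x['at']).round(3)) for x in spotter.tip_of(c,t)])
E
```

```text
[ 0.5716 -0.0447  0.1113] [ 0.21277623  0.54529887 -1.18058821]
strip1 [(0.74, array([ 0.57 , -0.043,  0.1  ])), (0.66, array([0.443, 0.32 , 0.004])), (0.59, array([ 0.564,  0.337, -0.   ])), (0.55, array([ 0.353,  0.281, -0.001])), (0.47, array([ 0.573, -0.036,  0.019]))]
strip1 [(0.75, array([0.443, 0.323, 0.002])), (0.69, array([ 0.561,  0.338, -0.001])), (0.54, array([ 0.354,  0.279, -0.003]))]
```

Call:
move_arm --pt "0 0 0 0 0 0.19 1" --pt "0 0 0 0 0 0.19 1" --pt "0 0 0 0 0 0.19 1" --pt "0 0 0 0 0 0.19 1" --pt "0 0 0 0 0 0.19 1"

```text
time_s: 23.9
eef_pos: [0.5717, -0.0443, 0.0627]
ee_rot: [-3.141, 0.0, 1.582]
wrist_force: [0.6, 0.3, -1.1]
width: 0.0322
grasp_force: 61.3
```

Call:
move_arm --pt "0 0 0 0.15 0 0 1" --pt "0 0 0 0.15 0 0 1" --pt "0 0 0 0.15 0 0 1" --pt "0 0 0 0.15 0 0 1" --pt "0 0 0 0.15 0 0 1"

```text
time_s: 24.4
eef_pos: [0.5716, -0.0064, 0.0641]
ee_rot: [3.141, 0.0, 1.582]
wrist_force: [0.3, -4.4, -2.2]
width: 0.0322
grasp_force: 61.1
```

Call:
move_arm --pt "0 0 0 0.15 0 0 1" --pt "0 0 0 0.15 0 0 1" --pt "0 0 0 0.15 0 0 1" --pt "0 0 0 0.15 0 0 1" --pt "0 0 0 0.15 0 0 1"

```text
time_s: 24.9
eef_pos: [0.5711, 0.031, 0.064]
ee_rot: [3.141, 0.0, 1.582]
wrist_force: [-0.8, -5.9, -1.9]
width: 0.0326
grasp_force: 61.2
```

```bash
python3 - <<'E'
from plan import *
st=env.sense(); print(st['eef_pos'].round(4), st['wrist_force'])
for c in ['side']:
  for k in range(2):
   s=snap(c,'s6.png')
   for t in ['strip1','follower_face']: print(t,[(round(x['conf'],2),w(s,x['at']).round(3)) for x in spotter.tip_of(c,t) if 0.5<w(s,x['at'])[0]<.65])
E
```

```text
[0.5711 0.031  0.064 ] [-0.76528924 -5.88196233 -1.86969534]
strip1 [(0.83, array([0.57 , 0.032, 0.05 ])), (0.7, array([ 0.571, -0.039,  0.017])), (0.49, array([0.559, 0.332, 0.   ]))]
follower_face []
strip1 [(0.77, array([0.568, 0.033, 0.051])), (0.66, array([ 0.562,  0.333, -0.   ])), (0.53, array([ 0.574, -0.036,  0.021]))]
follower_face [(0.58, array([0.569, 0.032, 0.053]))]
```

Call:
move_arm --pt "0 0 0 0 0 0.15 1" --pt "0 0 0 0 0 0.15 1" --pt "0 0 0 0 0 0.15 1" --pt "0 0 0 0 0 0.16 1" --pt "0 0 0 0 0 0 1"

```text
time_s: 25.7
eef_pos: [0.5707, 0.0304, 0.0319]
ee_rot: [-3.14, 0.0, 1.582]
wrist_force: [0.4, -5.3, -3.7]
width: 0.0322
grasp_force: 62.9
```

```bash
python3 - <<'E'
from plan import *
st=env.sense(); print(st['eef_pos'].round(4), st['wrist_force'])
for k in range(2):
   s=snap('side','s7.png')
   for t in ['strip1','follower_face']: print(t,[(round(x['conf'],2),w(s,x['at']).round(3)) for x in spotter.tip_of('side',t)])
E
```

```text
[0.5707 0.0304 0.0319] [ 0.37557921 -5.34807381 -3.70538643]
strip1 [(0.72, array([ 0.572, -0.037,  0.019])), (0.61, array([0.562, 0.335, 0.002])), (0.61, array([ 0.349,  0.284, -0.003])), (0.55, array([0.568, 0.032, 0.02 ])), (0.45, array([0.446, 0.318, 0.003]))]
follower_face [(0.59, array([0.573, 0.058, 0.019])), (0.45, array([0.667, 0.045, 0.098]))]
strip1 [(0.72, array([0.447, 0.321, 0.002])), (0.7, array([0.57 , 0.033, 0.022])), (0.58, array([ 0.352,  0.284, -0.003])), (0.47, array([ 0.574, -0.036,  0.019])), (0.45, array([0.564, 0.336, 0.001]))]
follower_face [(0.62, array([0.574, 0.06 , 0.019]))]
```

Call:
move_arm --pt "0 0 0 0 0 0 0.1" --pt "0 0 0 0 0 0 -0.06" --pt "0 0 0 0 0 -0.2 -0.06" --pt "0 0 0 0 0 -0.6 -0.1" --pt "0 0 0 0 0 -0.8 -0.2"

```text
time_s: 26.5
eef_pos: [0.5703, 0.0306, 0.1138]
ee_rot: [-3.139, 0.001, 1.582]
wrist_force: [0.2, -0.6, 0.0]
width: 0.0515
grasp_force: 0.0
```

```bash
python3 fit.py | awk '$1>200 && $1<300'
python3 - <<'E'
from plan import *
st=env.sense(); print(st['eef_pos'].round(4), st['wrist_force'])
for c in ['side','top']:
  s=snap(c)
  for t in ['strip1','follower_face']: print(t,[(round(x['conf'],2),w(s,x['at']).round(3)) for x in spotter.tip_of(c,t)])
plan([((.50,.2,.13),1.59,-.2,6),((.446,.321,.1),1.59,-.2,4),((.446,.321,.04),1.59,-.2,3),((.446,.321,.011),1.59,-.2,2)])
E
```

```text
280 [301.  95.] [ 0.9188 -0.0572] [0.0279 0.0882] 89.3
265 [187.  98.] [0.9178 0.2665] [0.0777 0.031 ] 1.4
273 [161. 268.] [0.446  0.3219] [0.0317 0.0586] 1.8
255 [530. 304.] [ 0.3602 -0.6233] [0.1666 0.0427] 89.8
[0.5735 0.0304 0.1205] [5.65771969e+00 3.57200159e-03 8.86952463e+00]
strip1 [(0.74, array([0.446, 0.322, 0.001])), (0.74, array([0.569, 0.026, 0.021])), (0.73, array([ 0.352,  0.284, -0.006])), (0.69, array([ 0.571, -0.038,  0.02 ])), (0.59, array([0.685, 0.342, 0.002])), (0.44, array([0.563, 0.333, 0.   ]))]
follower_face [(0.67, array([0.571, 0.056, 0.021])), (0.55, array([0.447, 0.323, 0.004])), (0.41, array([ 0.571, -0.06 ,  0.023]))]
strip1 [(0.72, array([0.446, 0.325, 0.004])), (0.68, array([ 0.578, -0.038,  0.019])), (0.66, array([ 0.783, -0.092, -0.001])), (0.58, array([0.565, 0.336, 0.   ])), (0.57, array([ 0.353,  0.281, -0.005])), (0.53, array([ 0.361, -0.275, -0.004]))]
follower_face []
[[0,0,-0.1,0.57,-0.23,-0.06,-0.2],[0,0,-0.1,0.56,-0.23,-0.05,-0.2],[0,0,-0,0.57,-0.23,-0.06,-0.2],[0,0,-0.1,0.57,-0.22,-0.06,-0.2],[0,0,-0.1,0.57,-0.23,-0.06,-0.2]]
[[0,0,-0.1,0.57,-0.22,-0.05,-0.2],[0,0,0,0.61,-0.26,0.15,-0.2],[0,0,0,0.61,-0.26,0.15,-0.2],[0,0,0,0.61,-0.26,0.15,-0.2],[0,0,0,0.61,-0.26,0.15,-0.2]]
[[0,0,0,0,0,0.4,-0.2],[0,0,0,0,0,0.4,-0.2],[0,0,0,0,0,0.4,-0.2],[0,0,0,0,0,0.29,-0.2],[0,0,0,0,0,0.29,-0.2]]
```

Call:
move_arm --pt "0 0 0 0.57 -0.23 -0.06 -0.2" --pt "0 0 0 0.56 -0.23 -0.05 -0.2" --pt "0 0 -0.1 0.57 -0.23 -0.06 -0.2" --pt "0 0 -0.1 0.57 -0.22 -0.06 -0.2" --pt "0 0 -0.1 0.57 -0.23 -0.06 -0.2"

```text
time_s: 27.35
eef_pos: [0.5114, 0.1727, 0.1271]
ee_rot: [-3.14, 0.001, 1.587]
wrist_force: [0.9, 0.5, 0.6]
width: 0.0515
grasp_force: 0.0
```

Call:
move_arm --pt "0 0 -0.1 0.57 -0.22 -0.05 -0.2" --pt "0 0 0 0.61 -0.26 0.15 -0.2" --pt "0 0 0 0.61 -0.26 0.15 -0.2" --pt "0 0 0 0.61 -0.26 0.15 -0.2" --pt "0 0 0 0.61 -0.26 0.15 -0.2"

```text
time_s: 27.85
eef_pos: [0.4457, 0.322, 0.0993]
ee_rot: [-3.141, 0.001, 1.589]
wrist_force: [-0.2, -0.5, -0.2]
width: 0.0513
grasp_force: 0.0
```

```bash
python3 - <<'E'
from plan import *
eyes.snapshot('side')
plan([((.446,.3215,.04),1.59,-.2,3),((.446,.3215,.011),1.59,-.2,2)])
s=env.sense();print(s['eef_pos'],s['wrist_force'],s['ee_rot'])
E
```

```text
[[0,0,0.1,-0.04,0.02,0.39,-0.2],[0,0,0.1,-0.04,0.02,0.38,-0.2],[0,0,0,-0.04,0.02,0.39,-0.2],[0,0,0,0,0,0.29,-0.2],[0,0,0,0,0,0.29,-0.2]]
[0.44268298 0.32729029 0.09799371] [-4.16507677  6.30663984 -1.16096113] [-3.13871873e+00  1.36837219e-04  1.59404038e+00]
```

Call:
move_arm --pt "0 0 0 0 0 0.4 -0.2" --pt "0 0 0 0 0 0.4 -0.2" --pt "0 0 0 0 0 0.4 -0.2" --pt "0 0 0 0 0 0.35 -0.2" --pt "0 0 0 0 0 0.22 -0.2"

```text
time_s: 28.4
eef_pos: [0.4461, 0.3203, 0.0099]
ee_rot: [-3.14, 0.002, 1.589]
wrist_force: [0.0, 0.0, -0.1]
width: 0.0515
grasp_force: 0.0
```

Call:
move_arm --pt "0 0 0 0 0 0 -0.1" --pt "0 0 0 0 0 0 0.1" --pt "0 0 0 0 0 0 0.2" --pt "0 0 0 0 0 0 1" --pt "0 0 0 0 0 0 1" --squeeze 60

```text
time_s: 28.9
eef_pos: [0.4472, 0.3214, 0.0128]
ee_rot: [3.141, -0.001, 1.589]
wrist_force: [-1.6, -1.8, 5.2]
width: 0.0322
grasp_force: 59.7
```

```bash
python3 - <<'E'
from plan import *
Y=1.581
st=env.sense(); p=st['eef_pos']; print(p, st['width'])
for c in ['side','top']:
  s=snap(c); print([(round(x['conf'],2),w(s,x['at']).round(3)) for x in spotter.tip_of(c,'strip1')])
q=p+[0,0,.1]
plan([(q,1.589,1,5),(S(-20,60,112),Y,1,8),(S(0,-30,112),Y,1,4),(S(0,-30,112),Y,1,1)])
E
```

```text
[0.44715444 0.32141697 0.01283193] 0.03221178974626295
[(0.74, array([0.571, 0.029, 0.021])), (0.73, array([ 0.571, -0.037,  0.019])), (0.62, array([0.45 , 0.32 , 0.001])), (0.61, array([0.561, 0.335, 0.   ])), (0.54, array([ 0.354,  0.285, -0.004]))]
[(0.76, array([ 0.357,  0.28 , -0.002])), (0.62, array([0.571, 0.024, 0.022])), (0.62, array([0.692, 0.343, 0.   ])), (0.55, array([0.45 , 0.324, 0.001])), (0.54, array([ 0.566,  0.338, -0.   ])), (0.52, array([ 0.574, -0.038,  0.019]))]
[[0,0,-0,0,0,-0.4,1],[0,0,-0,0,0,-0.4,1],[0,0,-0,0,0,-0.4,1],[0,0,-0,0,0,-0.4,1],[0,0,-0,0,0,-0.4,1]]
[[0,0,0.1,-0.54,0.25,0,1],[0,0,0,-0.55,0.25,0,1],[0,0,0.1,-0.54,0.25,0.01,1],[0,0,0,-0.54,0.25,0,1],[0,0,0.1,-0.55,0.25,0,1]]
[[0,0,0,-0.54,0.25,0,1],[0,0,0.1,-0.54,0.25,0,1],[0,0,0,-0.54,0.25,0.01,1],[0,0,0,-0.45,0.1,0,1],[0,0,0,-0.45,0.1,0,1]]
[[0,0,0,-0.45,0.1,0,1],[0,0,0,-0.45,0.1,0,1],[0,0,0,0,0,0,1],[0,0,0,0,0,0,1],[0,0,0,0,0,0,1]]
```

Call:
move_arm --pt "0 0 0 0 0 -0.4 1" --pt "0 0 0 0 0 -0.4 1" --pt "0 0 0 0 0 -0.4 1" --pt "0 0 0 0 0 -0.4 1" --pt "0 0 0 0 0 -0.4 1"

```text
time_s: 29.6
eef_pos: [0.4469, 0.3214, 0.1134]
ee_rot: [3.141, -0.001, 1.589]
wrist_force: [-0.3, -0.3, -0.9]
width: 0.0323
grasp_force: 59.9
```

Call:
move_arm --pt "0 0 0.1 -0.54 0.25 0 1" --pt "0 0 0 -0.55 0.25 0 1" --pt "0 0 0.1 -0.54 0.25 0.01 1" --pt "0 0 0 -0.54 0.25 0 1" --pt "0 0 0.1 -0.55 0.25 0 1"

```text
time_s: 30.1
eef_pos: [0.5121, 0.1854, 0.1122]
ee_rot: [3.141, -0.001, 1.584]
wrist_force: [-0.0, 0.3, -1.6]
width: 0.0323
grasp_force: 60.0
```

Call:
move_arm --pt "0 0 0 -0.54 0.25 0 1" --pt "0 0 0.1 -0.54 0.25 0 1" --pt "0 0 0 -0.54 0.25 0.01 1" --pt "0 0 0 -0.45 0.1 0 1" --pt "0 0 0 -0.45 0.1 0 1"

```text
time_s: 30.6
eef_pos: [0.5609, 0.0597, 0.1116]
ee_rot: [3.141, -0.0, 1.581]
wrist_force: [-0.1, 0.5, -0.8]
width: 0.032
grasp_force: 60.0
```

Call:
move_arm --pt "0 0 0 -0.45 0.1 0 1" --pt "0 0 0 -0.45 0.1 0 1" --pt "0 0 0 0 0 0 1" --pt "0 0 0 0 0 0 1" --pt "0 0 0 0 0 0 1"

```text
time_s: 31.1
eef_pos: [0.5709, 0.0169, 0.1111]
ee_rot: [3.141, -0.001, 1.583]
wrist_force: [0.7, 0.4, -0.7]
width: 0.0324
grasp_force: 60.0
```

```bash
python3 - <<'E'
from plan import *
for c in ['side','top']:
  s=snap(c); print([(round(x['conf'],2),w(s,x['at']).round(3)) for x in spotter.tip_of(c,'strip1')])
E
```

```text
[(0.7, array([0.566, 0.027, 0.023])), (0.68, array([ 0.573, -0.039,  0.023])), (0.63, array([ 0.352,  0.283, -0.001])), (0.57, array([0.575, 0.016, 0.101]))]
[(0.75, array([0.565, 0.339, 0.001])), (0.71, array([ 0.355,  0.281, -0.001])), (0.52, array([ 0.576, -0.038,  0.019]))]
```

Call:
move_arm --pt "0 0 0 0 0 0.18 1" --pt "0 0 0 0 0 0.18 1" --pt "0 0 0 0 0 0.18 1" --pt "0 0 0 0 0 0.19 1" --pt "0 0 0 0 0 0.19 1"

```text
time_s: 31.8
eef_pos: [0.5707, 0.0158, 0.0637]
ee_rot: [-3.141, 0.0, 1.582]
wrist_force: [0.5, 0.1, 0.1]
width: 0.0321
grasp_force: 60.0
```

Call:
move_arm --pt "0 0 0 0.15 0 0 1" --pt "0 0 0 0.15 0 0 1" --pt "0 0 0 0.15 0 0 1" --pt "0 0 0 0.15 0 0 1" --pt "0 0 0 0.15 0 0 1"

```text
time_s: 32.3
eef_pos: [0.5703, 0.0535, 0.0649]
ee_rot: [-3.141, 0.001, 1.582]
wrist_force: [-0.4, -6.5, -5.0]
width: 0.0325
grasp_force: 59.8
```

Call:
move_arm --pt "0 0 0 0.15 0 0 1" --pt "0 0 0 0.15 0 0 1" --pt "0 0 0 0.15 0 0 1" --pt "0 0 0 0.15 0 0 1" --pt "0 0 0 0.15 0 0 1"

```text
time_s: 32.8
eef_pos: [0.5698, 0.0908, 0.0649]
ee_rot: [-3.141, 0.001, 1.581]
wrist_force: [0.1, -6.5, -4.7]
width: 0.0323
grasp_force: 59.9
```

```bash
python3 - <<'E'
from plan import *
st=env.sense(); print(st['eef_pos'].round(4), st['wrist_force'])
for k in range(3):
   s=snap('side','s8.png')
   for t in ['strip1','follower_face']: print(t,[(round(x['conf'],2),w(s,x['at']).round(3)) for x in spotter.tip_of('side',t) if 0.5<w(s,x['at'])[0]<.65])
E
```

```text
[0.5698 0.0908 0.0649] [ 0.14804513 -6.47871201 -4.6660755 ]
strip1 [(0.8, array([0.573, 0.09 , 0.056])), (0.75, array([ 0.574, -0.037,  0.021])), (0.63, array([0.569, 0.029, 0.021])), (0.43, array([ 0.56 ,  0.336, -0.002]))]
follower_face []
strip1 [(0.79, array([0.574, 0.091, 0.053])), (0.6, array([ 0.574, -0.033,  0.022])), (0.53, array([0.56 , 0.332, 0.001])), (0.44, array([0.569, 0.028, 0.022]))]
follower_face []
strip1 [(0.8, array([0.575, 0.091, 0.053])), (0.76, array([0.568, 0.029, 0.021])), (0.75, array([ 0.573, -0.035,  0.019]))]
follower_face []
```

Call:
move_arm --pt "0 0 0 0.05 0 0 1" --pt "0 0 0 0 0 0.15 1" --pt "0 0 0 0 0 0.15 1" --pt "0 0 0 0 0 0.15 1" --pt "0 0 0 0 0 0.1 1"

```text
time_s: 33.75
eef_pos: [0.5705, 0.093, 0.0375]
ee_rot: [3.141, 0.0, 1.581]
wrist_force: [0.2, -5.9, 1.9]
width: 0.0323
grasp_force: 60.6
```

Call:
move_arm --pt "0 0 0 0 0 0.09 1" --pt "0 0 0 0 0 0 1" --pt "0 0 0 0 0 0 1" --pt "0 0 0 0 0 0 1" --pt "0 0 0 0 0 0 1"

```text
time_s: 34.25
eef_pos: [0.5705, 0.0929, 0.0331]
ee_rot: [3.141, 0.001, 1.581]
wrist_force: [1.8, -6.4, -4.1]
width: 0.0325
grasp_force: 59.9
```

```bash
python3 - <<'E'
from plan import *
st=env.sense(); print(st['eef_pos'].round(4), st['wrist_force'])
for k in range(2):
   s=snap('side','s9.png')
   for t in ['strip1','follower_face']: print(t,[(round(x['conf'],2),w(s,x['at']).round(3)) for x in spotter.tip_of('side',t) if 0.5<w(s,x['at'])[0]<.65])
E
```

```text
[0.5705 0.0929 0.0331] [ 1.75088772 -6.36785398 -4.09838772]
strip1 [(0.76, array([0.568, 0.029, 0.019])), (0.56, array([ 0.565,  0.335, -0.   ])), (0.55, array([ 0.574, -0.036,  0.018]))]
follower_face [(0.66, array([0.572, 0.125, 0.019]))]
strip1 [(0.56, array([ 0.573, -0.038,  0.021])), (0.55, array([0.57 , 0.028, 0.017])), (0.43, array([0.574, 0.094, 0.021])), (0.38, array([ 0.563,  0.335, -0.005]))]
follower_face []
```

Seated. I'll release, lift clear and check.

Call:
move_arm --pt "0 0 0 0 0 0 0.1" --pt "0 0 0 0 0 0 -0.06" --pt "0 0 0 0 0 -0.2 -0.06" --pt "0 0 0 0 0 -0.6 -0.06" --pt "0 0 0 0 0 -0.8 -0.06"

```text
time_s: 35.05
eef_pos: [0.5691, 0.0933, 0.1133]
ee_rot: [-3.139, 0.001, 1.582]
wrist_force: [0.5, 0.5, 0.4]
width: 0.045
grasp_force: 0.0
```

Call:
move_arm --pt "0 0 0 0 0 -0.8 0.2" --pt "0 0 0 0 0 -0.6 0.2" --pt "0 0 0 0 -0.4 0 0.2" --pt "0 0 0 0 -0.6 0 0.2" --pt "0 0 0 0 -0.4 0 0.2"

```text
time_s: 35.55
eef_pos: [0.4986, 0.0927, 0.1836]
ee_rot: [3.141, -0.001, 1.582]
wrist_force: [-0.2, 0.6, 0.6]
width: 0.0343
grasp_force: 0.0
```

```bash
python3 - <<'E'
from plan import *
for c in ['side','top']:
   s=snap(c)
   for t in ['strip1','follower_face','rail_bar','carrier','tray_in']: print(c,t,[(round(x['conf'],2),w(s,x['at']).round(3)) for x in spotter.tip_of(c,t)])
   if c=='side': a=cv2.resize(s['frame'][140:300,200:370],(400,400),interpolation=cv2.INTER_CUBIC)
b=cv2.resize(s['frame'][165:255,205:295+45],(600,400),interpolation=cv2.INTER_CUBIC)[:, :400]
cv2.imwrite('pics/c9.png',np.hstack([a,b]))
E
```

```text
side strip1 [(0.78, array([ 0.571, -0.035,  0.019])), (0.73, array([0.573, 0.087, 0.025])), (0.71, array([ 0.562,  0.337, -0.001])), (0.61, array([0.57 , 0.027, 0.021])), (0.52, array([ 0.351,  0.283, -0.002]))]
side follower_face [(0.62, array([0.571, 0.115, 0.02 ]))]
side rail_bar [(0.35, array([0.34 , 0.396, 0.   ])), (0.16, array([ 0.572, -0.059,  0.02 ]))]
side carrier [(0.73, array([0.63 , 0.047, 0.05 ])), (0.63, array([ 0.454, -0.363,  0.004]))]
side tray_in [(0.9, array([ 0.454, -0.364,  0.002])), (0.43, array([0.342, 0.395, 0.   ]))]
top strip1 [(0.7, array([ 0.58 , -0.038,  0.018])), (0.59, array([0.573, 0.027, 0.02 ])), (0.47, array([0.565, 0.338, 0.001])), (0.4, array([0.575, 0.088, 0.022]))]
top follower_face []
top rail_bar [(0.6, array([0.674, 0.048, 0.094])), (0.54, array([ 0.363, -0.274, -0.004]))]
top carrier [(0.8, array([ 0.46 , -0.362, -0.001])), (0.72, array([0.634, 0.046, 0.051])), (0.44, array([0.574, 0.087, 0.021]))]
top tray_in [(0.97, array([ 0.462, -0.362,  0.005]))]
```

View pics/c9.png

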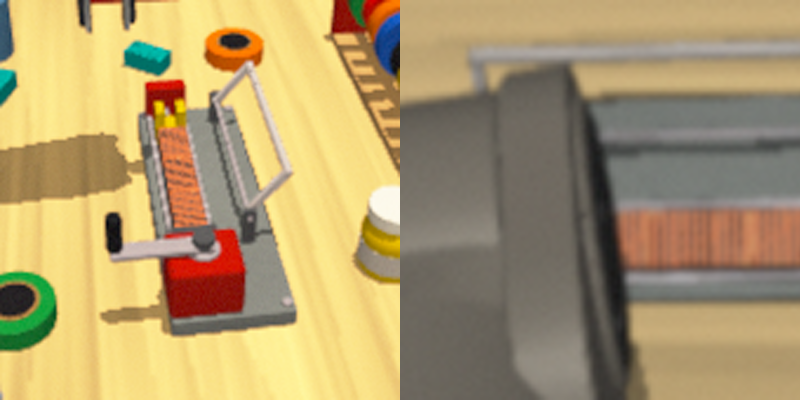

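All three strips lie in line in the channel (left crop px 180,175), with the yellow follower behind them at (170,112) and the rail folded back. I'll close the rail now.

```bash
python3 - <<'E'
from plan import *
Y=1.581
g=S(98,20,84.5); g[0]=.6685
q=plan([(g+[0,0,.095],Y,-.06,7),(g+[0,0,.02],Y,-.06,5),(g,Y,-.06,2)])
print(q)
a0=2.24; b=np.array(arc(a0)); wps=[]
for a in np.linspace(a0,.35,16)[1:]:
    c=np.array(arc(a))-b; wps.append((g+R.from_euler('z',.01).apply([c[0]/1000,0,c[1]/1000]),Y,1,1))
plan(wps,start=(g,Y))
E
```

```text
[[0,0,0,-0.08,0.48,0.01,-0.06],[0,0,0,-0.08,0.48,0.01,-0.06],[0,0,0,-0.07,0.48,0.01,-0.06],[0,0,0,-0.08,0.48,0.01,-0.06],[0,0,0,-0.08,0.48,0.01,-0.06]]
[[0,0,0,-0.08,0.48,0,-0.06],[0,0,0,-0.08,0.48,0.01,-0.06],[0,0,0,0,0,0.3,-0.06],[0,0,0,0,0,0.3,-0.06],[0,0,0,0,0,0.3,-0.06]]
[[0,0,0,0,0,0.3,-0.06],[0,0,0,0,0,0.3,-0.06],[0,0,0,0,0,0.2,-0.06],[0,0,0,0,0,0.2,-0.06],[0,0,0,0,0,0,-0.06]]
(array([0.66855634, 0.06676034, 0.08467541]), np.float64(1.5814109168451012))
[[0,0,-0,0,-0.12,-0.09,1],[0,0,-0,0,-0.14,-0.07,1],[0,0,-0,0,-0.14,-0.05,1],[0,0,-0,0,-0.15,-0.03,1],[0,0,-0,0,-0.15,-0.02,1]]
[[0,0,-0,0,-0.15,0.01,1],[0,0,-0,0,-0.15,0.02,1],[0,0,-0,0,-0.14,0.04,1],[0,0,-0,0,-0.14,0.06,1],[0,0,-0,0,-0.13,0.07,1]]
[[0,0,-0,0,-0.12,0.1,1],[0,0,-0,0,-0.11,0.1,1],[0,0,-0,0,-0.09,0.12,1],[0,0,-0,0,-0.08,0.13,1],[0,0,-0,0,-0.06,0.14,1]]
```

Call:
move_arm --pt "0 0 0 -0.08 0.48 0.01 -0.06" --pt "0 0 0 -0.08 0.48 0.01 -0.06" --pt "0 0 0 -0.07 0.48 0.01 -0.06" --pt "0 0 0 -0.08 0.48 0.01 -0.06" --pt "0 0 0 -0.08 0.48 0.01 -0.06"

```text
time_s: 36.65
eef_pos: [0.6213, 0.0743, 0.18]
ee_rot: [-3.141, 0.0, 1.582]
wrist_force: [-0.0, 0.2, -0.0]
width: 0.0455
grasp_force: 0.0
```

Call:
move_arm --pt "0 0 0 -0.08 0.48 0 -0.06" --pt "0 0 0 -0.08 0.48 0.01 -0.06" --pt "0 0 0 0 0 0.3 -0.06" --pt "0 0 0 0 0 0.3 -0.06" --pt "0 0 0 0 0 0.3 -0.06"

```text
time_s: 37.15
eef_pos: [0.6674, 0.067, 0.1331]
ee_rot: [-3.14, 0.0, 1.582]
wrist_force: [1.0, 0.1, -0.0]
width: 0.0451
grasp_force: 0.0
```

Call:
move_arm --pt "0 0 0 0 0 0.3 -0.06" --pt "0 0 0 0 0 0.3 -0.06" --pt "0 0 0 0 0 0.2 -0.06" --pt "0 0 0 0 0 0.2 -0.06" --pt "0 0 0 0 0 0 -0.06"

```text
time_s: 37.65
eef_pos: [0.6677, 0.0669, 0.0834]
ee_rot: [-3.14, 0.0, 1.582]
wrist_force: [0.0, 0.1, -0.6]
width: 0.045
grasp_force: 0.0
```

Call:
move_arm --pt "0 0 0 0 0 0 0.4" --pt "0 0 0 0 0 0 0.6" --pt "0 0 0 0 0 0 0.8" --pt "0 0 0 0 0 0 1" --pt "0 0 0 0 0 0 1" --squeeze 25

```text
time_s: 38.15
eef_pos: [0.6697, 0.067, 0.0859]
ee_rot: [3.139, -0.0, 1.582]
wrist_force: [5.3, -1.0, 5.9]
width: 0.0084
grasp_force: 25.1
```

Gripped, so the bar goes down along its arc.

Call:
move_arm --pt "0 0 0 0 -0.12 -0.09 1" --pt "0 0 0 0 -0.14 -0.07 1" --pt "0 0 0 0 -0.14 -0.05 1" --pt "0 0 0 0 -0.15 -0.03 1" --pt "0 0 0 0 -0.15 -0.02 1"

```text
time_s: 38.65
eef_pos: [0.635, 0.0666, 0.0994]
ee_rot: [3.137, -0.0, 1.582]
wrist_force: [5.6, -0.6, 4.6]
width: 0.0087
grasp_force: 25.6
```

Call:
move_arm --pt "0 0 0 0 -0.15 0.01 1" --pt "0 0 0 0 -0.15 0.02 1" --pt "0 0 0 0 -0.14 0.04 1" --pt "0 0 0 0 -0.14 0.06 1" --pt "0 0 0 0 -0.13 0.07 1"

```text
time_s: 39.15
eef_pos: [0.5981, 0.0662, 0.0882]
ee_rot: [3.14, -0.0, 1.582]
wrist_force: [4.6, 0.1, 3.5]
width: 0.0087
grasp_force: 26.4
```

Call:
move_arm --pt "0 0 0 0 -0.12 0.1 1" --pt "0 0 0 0 -0.11 0.1 1" --pt "0 0 0 0 -0.09 0.12 1" --pt "0 0 0 0 -0.08 0.13 1" --pt "0 0 0 0 -0.06 0.14 1"

```text
time_s: 39.65
eef_pos: [0.5745, 0.066, 0.0577]
ee_rot: [-3.141, 0.0, 1.582]
wrist_force: [1.7, -0.0, 5.1]
width: 0.0087
grasp_force: 26.9
```

```bash
python3 - <<'E'
from plan import *
for c in ['side','top']:
   s=snap(c)
   for t in ['rail_bar']: print(c,t,[(round(x['conf'],2),w(s,x['at']).round(3)) for x in spotter.tip_of(c,t)])
E
```

```text
side rail_bar [(0.84, array([0.574, 0.046, 0.073])), (0.59, array([ 0.456, -0.361, -0.006]))]
top rail_bar []
```

Call:
move_arm --pt "0 0 0 0 0 0 0.2" --pt "0 0 0 0 0 0 0.2" --pt "0 0 0 0 0 -0.4 0.2" --pt "0 0 0 0 0 -0.6 0.2" --pt "0 0 0 0 -0.04 0 1"

```text
time_s: 40.35
eef_pos: [0.5744, 0.0659, 0.1113]
ee_rot: [3.138, -0.001, 1.581]
wrist_force: [0.6, 0.2, 0.9]
width: 0.0208
grasp_force: 0.0
```

Call:
move_arm --pt "0 0 0 0 0 0 1" --pt "0 0 0 0 0 0 1" --pt "0 0 0 0 0 0 1" --pt "0 0 0 0 0 0.3 1" --pt "0 0 0 0 0 0.2 1"

```text
time_s: 40.85
eef_pos: [0.5723, 0.0659, 0.0817]
ee_rot: [-3.14, 0.0, 1.582]
wrist_force: [-0.5, -0.0, -0.7]
width: 0.0001
grasp_force: 0.0
```

Call:
move_arm --pt "0 0 0 0 0 0.12 1" --pt "0 0 0 0 0 0.12 1" --pt "0 0 0 0 0 0.12 1" --pt "0 0 0 0 0 0.1 1" --pt "0 0 0 0 0 0 1"

```text
time_s: 41.35
eef_pos: [0.5727, 0.0659, 0.0597]
ee_rot: [-3.141, 0.0, 1.582]
wrist_force: [0.3, -0.3, 0.1]
width: 0.0003
grasp_force: 0.0
```

Call:
move_arm --pt "0 0 0 0 0 0.03 1" --pt "0 0 0 0 0 0.03 1" --pt "0 0 0 0 0 0.02 1" --pt "0 0 0 0 0 0 1" --pt "0 0 0 0 0 0 1"

```text
time_s: 41.85
eef_pos: [0.5731, 0.0659, 0.0569]
ee_rot: [3.141, -0.0, 1.582]
wrist_force: [-3.5, -0.8, 9.6]
width: -0.0003
grasp_force: 4.6
```

```bash
python3 - <<'E'
from plan import *
print(env.sense()['wrist_force'])
for c in ['side','side']:
   s=snap(c)
   for t in ['rail_bar']: print(c,t,[(round(x['conf'],2),w(s,x['at']).round(3)) for x in spotter.tip_of(c,t)])
cv2.imwrite('pics/c10.png',cv2.resize(s['frame'][160:260,230:340],(660,600),interpolation=cv2.INTER_CUBIC))
E
```

```text
[-3.46690558 -0.84108465  9.56359305]
side rail_bar [(0.87, array([0.572, 0.046, 0.052])), (0.57, array([ 0.337,  0.395, -0.   ]))]
side rail_bar [(0.89, array([0.566, 0.047, 0.054]))]
```

View pics/c10.png

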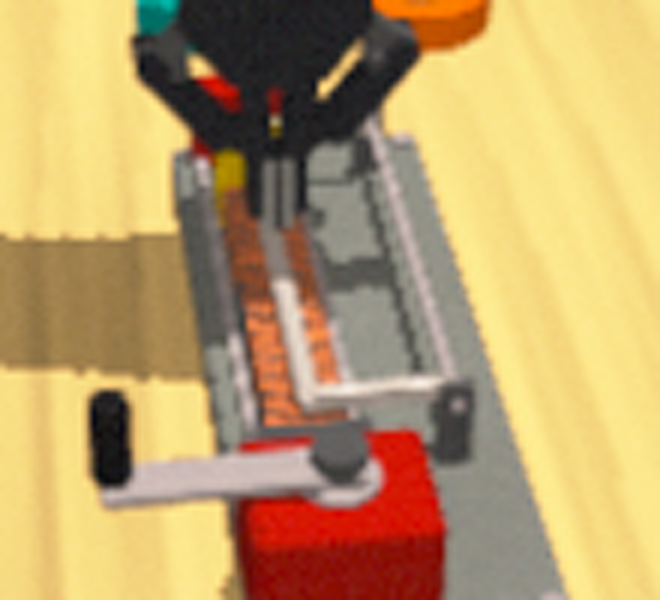

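The rail is closed over the strips: the bar (crop px 295,340) lies along them at z 0.052 and the press force rose to about 10 N at the stop. Next is the lever.

```bash
python3 - <<'E'
from plan import *
Y=1.581
p=env.sense()['eef_pos']; 
a=np.array([.489,-.1,.15]); b=np.array([.489,-.1,.097])
def f(t,over=0): 
    q=S(-85*np.cos(t),-183-85*np.sin(t)+19-over,97); return q
q=plan([(p+[0,0,.095],Y,1,4),(a,Y,1,8),(b,Y,1,3)])
T=np.linspace(0,.86,11)
plan([(f(t),Y,1,1) for t in T]+[(f(.9,1),Y,1,2),(f(.93,2),Y,1,2)],start=(b,Y))
print(f(.9))
s=snap('side');print([(round(x['conf'],2),w(s,x['at']).round(3)) for x in spotter.tip_of('side','lever_post')])
E
```

```text
[[0,0,0,0,0,-0.47,1],[0,0,0,0,0,-0.48,1],[0,0,0,0,0,-0.48,1],[0,0,0,0,0,-0.47,1],[0,0,0,-0.41,-0.21,0,1]]
[[0,0,0,-0.42,-0.22,0.01,1],[0,0,0,-0.41,-0.21,0,1],[0,0,0,-0.41,-0.22,0.01,1],[0,0,0,-0.41,-0.21,0,1],[0,0,0,-0.42,-0.22,0.01,1]]
[[0,0,0,-0.41,-0.21,0,1],[0,0,0,-0.41,-0.22,0.01,1],[0,0,0,0,0,0.35,1],[0,0,0,0,0,0.35,1],[0,0,0,0,0,0.36,1]]
[[0,0,-0,-0.38,-0.03,0,1],[0,0,-0,-0.14,0.01,0,1],[0,0,-0,-0.15,0.01,0,1],[0,0,-0,-0.14,0.04,0,1],[0,0,-0,-0.14,0.04,0,1]]
[[0,0,-0,-0.14,0.05,0,1],[0,0,-0,-0.13,0.07,0,1],[0,0,-0,-0.12,0.08,0,1],[0,0,-0,-0.12,0.09,0,1],[0,0,-0,-0.1,0.09,0,1]]
[[0,0,-0,-0.1,0.11,0,1],[0,0,-0,-0.03,0.03,0,1],[0,0,-0,-0.04,0.02,0,1],[0,0,-0,-0.02,0.02,0,1],[0,0,-0,-0.03,0.02,0,1]]
[ 0.52047158 -0.18509962  0.097     ]
[(0.84, array([ 0.485, -0.137,  0.125])), (0.6, array([0.571, 0.084, 0.026])), (0.22, array([0.687, 0.341, 0.   ]))]
```

Call:
move_arm --pt "0 0 0 0 0 -0.47 1" --pt "0 0 0 0 0 -0.48 1" --pt "0 0 0 0 0 -0.48 1" --pt "0 0 0 0 0 -0.47 1" --pt "0 0 0 -0.41 -0.21 0 1"

```text
time_s: 42.65
eef_pos: [0.5649, 0.0477, 0.154]
ee_rot: [3.137, -0.002, 1.585]
wrist_force: [0.3, -1.2, 0.3]
width: 0.0
grasp_force: 0.0
```

Call:
move_arm --pt "0 0 0 -0.42 -0.22 0.01 1" --pt "0 0 0 -0.41 -0.21 0 1" --pt "0 0 0 -0.41 -0.22 0.01 1" --pt "0 0 0 -0.41 -0.21 0 1" --pt "0 0 0 -0.42 -0.22 0.01 1"

```text
time_s: 43.15
eef_pos: [0.5088, -0.0599, 0.1496]
ee_rot: [-3.142, -0.0, 1.582]
wrist_force: [0.3, -0.1, 0.2]
width: -0.0
grasp_force: 0.0
```

Call:
move_arm --pt "0 0 0 -0.41 -0.21 0 1" --pt "0 0 0 -0.41 -0.22 0.01 1" --pt "0 0 0 0 0 0.35 1" --pt "0 0 0 0 0 0.35 1" --pt "0 0 0 0 0 0.36 1"

```text
time_s: 43.65
eef_pos: [0.4883, -0.1005, 0.0957]
ee_rot: [3.141, -0.0, 1.581]
wrist_force: [-0.3, 0.1, 0.5]
width: 0.0
grasp_force: 0.0
```

```bash
python3 - <<'E'
from plan import *
for k in range(2):
 s=snap('side');print([(round(x['conf'],2),w(s,x['at']).round(3)) for t in ['lever_post','rail_bar'] for x in spotter.tip_of('side',t)])
E
```

```text
[(0.9, array([ 0.486, -0.138,  0.124])), (0.3, array([0.337, 0.396, 0.001])), (0.67, array([ 0.78 , -0.092,  0.003])), (0.59, array([0.568, 0.045, 0.054]))]
[(0.58, array([0.571, 0.048, 0.054])), (0.17, array([ 0.457, -0.361, -0.007]))]
```

Call:
move_arm --pt "0 0 0 -0.38 -0.03 0 1" --pt "0 0 0 -0.14 0.01 0 1" --pt "0 0 0 -0.15 0.01 0 1" --pt "0 0 0 -0.14 0.04 0 1" --pt "0 0 0 -0.14 0.04 0 1"

```text
time_s: 44.45
eef_pos: [0.4927, -0.1475, 0.0963]
ee_rot: [-3.141, -0.0, 1.582]
wrist_force: [-3.1, 3.6, 0.2]
width: -0.0001
grasp_force: 2.1
```

Call:
move_arm --pt "0 0 0 -0.14 0.05 0 1" --pt "0 0 0 -0.13 0.07 0 1" --pt "0 0 0 -0.12 0.08 0 1" --pt "0 0 0 -0.12 0.09 0 1" --pt "0 0 0 -0.1 0.09 0 1"

```text
time_s: 44.95
eef_pos: [0.5117, -0.1778, 0.0959]
ee_rot: [-3.14, -0.001, 1.582]
wrist_force: [-5.0, 4.9, -0.2]
width: 0.0002
grasp_force: 2.7
```

Call:
move_arm --pt "0 0 0 -0.1 0.11 0 1" --pt "0 0 0 -0.03 0.03 0 1" --pt "0 0 0 -0.04 0.02 0 1" --pt "0 0 0 -0.02 0.02 0 1" --pt "0 0 0 -0.03 0.02 0 1"

```text
time_s: 45.45
eef_pos: [0.5209, -0.1859, 0.0956]
ee_rot: [-3.138, -0.004, 1.583]
wrist_force: [-13.3, 25.2, 12.4]
width: -0.0
grasp_force: 12.6
```

```bash
python3 - <<'E'
from plan import *
pv=S(0,-183,0); print(env.sense()['wrist_force'])
for k in range(2):
 for c in ['side','top']:
  s=snap(c)
  for x in spotter.tip_of(c,'lever_post')[:1]:
   q=w(s,x['at']); print(c,x['conf'],q.round(3),np.arctan2(-(q-pv)[1],-(q-pv)[0]))
E
```

```text
[-13.2927401   25.19453702  12.43426109]
side 0.71 [ 0.524 -0.205  0.123] 0.9456315855593423
top 0.53 [ 0.783 -0.091 -0.002] -2.9256102831445427
side 0.93 [ 0.519 -0.205  0.122] 0.9057583035231213
```

The lever is at its stop: about 0.9 rad by the side view, with the force jumping to 25 N. Easing it back now.

Call:
move_arm --pt "0 0 0 0.1 -0.08 0 1" --pt "0 0 0 0.2 -0.18 0 1" --pt "0 0 0 0.22 -0.16 0 1" --pt "0 0 0 0.24 -0.12 0 1" --pt "0 0 0 0.26 -0.08 0 1"

```text
time_s: 46.35
eef_pos: [0.4903, -0.1376, 0.0965]
ee_rot: [3.141, 0.0, 1.581]
wrist_force: [0.9, 0.6, 0.1]
width: -0.0
grasp_force: 0.2
```

Call:
move_arm --pt "0 0 0 0.26 -0.05 0 1" --pt "0 0 0 0.3 0 0 1" --pt "0 0 0 0.4 0 0 1" --pt "0 0 0 0.3 0 -0.4 1" --pt "0 0 0 0 0 -0.6 1"

```text
time_s: 46.85
eef_pos: [0.4865, -0.0727, 0.1458]
ee_rot: [-3.139, 0.001, 1.584]
wrist_force: [0.7, 0.2, 0.9]
width: -0.0003
grasp_force: 0.0
```

Call:
move_arm --pt "0 0 0 0 -0.3 -0.8 1" --pt "0 0 0 0 -0.3 -0.8 1" --pt "0 0 0 0 0 -0.3 1" --pt "0 0 0 0 0 0 1" --pt "0 0 0 0 0 0 1"

```text
time_s: 47.35
eef_pos: [0.4575, -0.0748, 0.2411]
ee_rot: [3.141, -0.0, 1.582]
wrist_force: [-0.3, 0.2, -1.3]
width: -0.0002
grasp_force: 0.0
```

```bash
python3 - <<'E'
from plan import *
pv=S(0,-183,0); print(env.sense()['wrist_force'])
for c in ['side','top']:
  s=snap(c)
  for t in ['lever_post','strip1','rail_bar','carrier']: print(c,t,[(round(x['conf'],2),w(s,x['at']).round(3)) for x in spotter.tip_of(c,t)])
  if c=='side': cv2.imwrite('pics/c11.png',cv2.resize(s['frame'],(784,588),interpolation=cv2.INTER_CUBIC))
E
```

```text
[-0.31122143  0.22301045 -1.3315742 ]
side lever_post [(0.8, array([ 0.489, -0.139,  0.123])), (0.56, array([ 0.454, -0.363,  0.007]))]
side strip1 [(0.76, array([0.354, 0.282, 0.002])), (0.56, array([0.568, 0.027, 0.02 ])), (0.53, array([ 0.574, -0.04 ,  0.021])), (0.47, array([ 0.56 ,  0.337, -0.001]))]
side rail_bar [(0.89, array([0.569, 0.043, 0.053]))]
side carrier [(0.83, array([ 0.455, -0.36 ,  0.007])), (0.62, array([ 0.458, -0.361, -0.006]))]
top lever_post []
top strip1 [(0.82, array([0.564, 0.339, 0.   ])), (0.75, array([0.57 , 0.025, 0.021])), (0.69, array([ 0.577, -0.037,  0.016])), (0.66, array([ 0.356,  0.28 , -0.006])), (0.61, array([0.576, 0.088, 0.021]))]
top rail_bar [(0.58, array([ 0.693,  0.341, -0.002]))]
top carrier [(0.91, array([ 0.461, -0.361,  0.001]))]
```

View pics/c11.png

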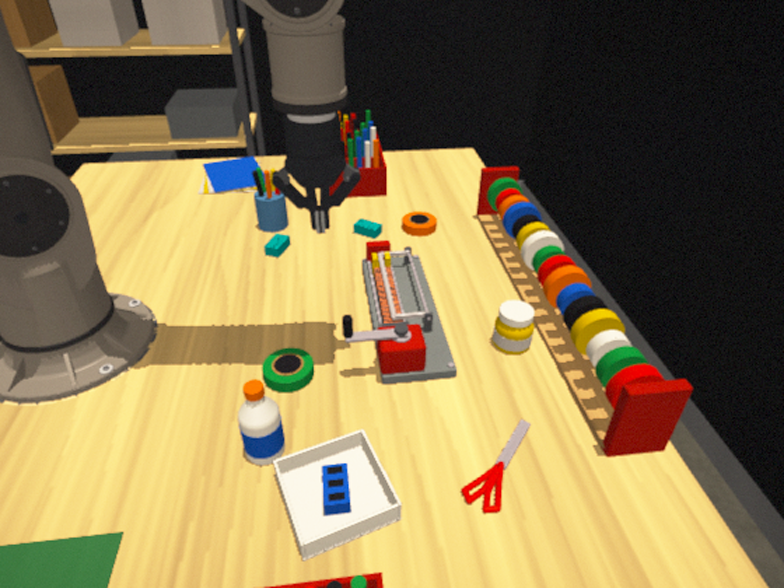

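The carrier is in the tray (336,488), the strips sit under the closed rail (385,290), and the lever is back at rest (348,325). The bystanders are where they were and the arm is clear.

```bash
python3 -c "
from workcell import env
print(env.finish_job())"
```

```text
the job is handed in; nothing more can be done
None
```

I handed the job in at about 47 s of the 200 s limit: the carrier is in the scrap tray, all three copper strips are seated under the closed rail, and the feed lever was swung to its stop and sprang back. The hand-in call returned no verdict.

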